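Load the bench drying chamber

ROBOT

A 7-joint arm with a two-finger parallel gripper is mounted at the origin on the work surface. World frame = base frame: x ahead of the robot, y to its left, z up, the work surface at z = 0. Lengths are in m, angles in rad, forces in N, time in s.
With the tool pointing down it reaches from about 0.425 to 0.95 m from the base axis. Payload 16.7 kg.
Tool frame: the origin (TCP) lies at the very end of the fingers, on their centre line; the grasp point (between the pads) lies env.pinch_z behind it (env.pinch_z is the distance from the TCP to the grasp point, in m); z points along the fingers, y is the line along which they close (so a half turn about z gives the same grasp; the last joint's range is limited). The gripper opens to 94 mm and grips with 3 to 60 N. Pads are 16 mm wide; open, the fingers measure 119 mm over their backs; the gripper's body (75 mm by 177 mm) begins 78 mm behind the grasp point.
Start: joints at [1.073, 0.426, 0.074, 1.606, -0.034, 1.111, -0.067], TCP at [0.231, -0.634, 0.205] pointing down, gripper open.
Joint ranges: [-2.85, 2.85], [-0.5, 2.14], [-1.23, 1.37], [0.21, 2.46], [-1.02, 4.16], [0.16, 2.05], [-2.73, 2.73]. Speed limits (rad/s): [1.89, 1.89, 2.39, 2.39, 3.01, 3.01, 3.01].

INTERFACE

Orientations are given as [roll, pitch, yaw] about the fixed x, y, z axes, in that order (R = Rz(yaw) Ry(pitch) Rx(roll)).
In Python, from bench import env, camera, camera_model, order, nets gives the robot as it stands.
- The arm moves only by the tool move_arm, never from a script. Its argument "deltas" is a list of rows, each a list of 7 numbers: the shift along the tool's x, y, z in m, then the turn, a rotation vector about the tool's x, y, z in rad, then the closure, from 0 (fully open) to 1 (shut). In form: [[tx, ty, tz, wx, wy, wz, claw], ...]. A call has 1 to 10 rows; each row shifts and turns the commanded pose from where the row before left it, along the tool's axes as they then stand; what a row does not reach is not made up. A row lasts 1/10 s, in which the tool goes at most 50 mm and 8.59 degrees, less where a joint would pass 70% of its speed; a pose out of reach is approached as far as the arm can. A call with a gripper value outside its range is refused whole. The fingers move at their own pace and stop on an object; "squeeze" is the grip in N (left out, the last holds). Time passes only in rows, so rows that do not move let the fingers close. It gives the time, the measured TCP pose, the force, the opening and the grip force at its end, in the units of the state.
- env.read_state(): the state, without advancing time (a new reading comes with each control period).
- camera(name): name is "scene" or "top"; returns (picture, depth): 420x560x3 uint8, blue, green, red; 420x560 float32, m along the optical axis (not along the pixel's ray), 0 where there is no reading.
- camera_model(name): a dict with "camera_matrix" (3x3 intrinsics, pixels), "k1" (the pictures are not rectified: a ray, as slopes to the right and down, at radius r is drawn at 1 + k1 r^2 times it, then the intrinsics apply), "position" and "rotation" of the camera in the world. Camera axes: x right, y down, z forward; pixel columns grow to the right and rows downward; lengths in m; the calibration is good to about 2 mm. A picture is of the moment at which its call begins. camera_model takes no time and is no camera call.
- order.hand_in(): hands the job in; it is judged then, once.
Trained networks look in the newest picture that a camera, given by its name, has taken for a name from the list of things; names that differ only in an ending like _2 or _b are one class to them, and where a whole thing is asked for, a point or a joint stands for the part that bears it (a point fixed in the world has none). Each returns a list of dicts, best first, with "confidence" (0 to 1); they miss things now and then, are a little off and sometimes report something else, mostly with a low value. They report only what shows in the picture. A call takes as long as a camera call.
- nets.search_frame(camera, label): "bbox" ([left, top, width, height] in pixels, round what is visible of it).
- nets.mark_of(camera, label): "uv" ([column, row] in pixels: a listed point, or the origin of a listed thing).
The state is a dict: "t": time; "joint_positions": joint angles; "qd": joint speeds; "effort": joint torques, N m; "eef_pos": TCP position; "tool_rot": TCP orientation; "ft_force": force on the tool from outside, world axes, zero at the start; "moment": the same for the moment, N m; "width": finger opening in m; "finger_force": force on a finger pad.
Only numpy, scipy, OpenCV 4.12 (cv2) and the standard library are available. Lean on these libraries where they do the work, as an engineer would, in place of code of your own. Each camera call takes 0.05 s, during which the arm holds its last target. There are 200 camera calls.

TASK

Load the drying chamber: squeeze the two tabs of the lock together and turn it anticlockwise (seen from above) to its stop so that its arm clears the lid, raise the lid until it stands up, and stand every sample pot from the white tray upright, lid up, on the chamber floor. Then press the lid shut past its catch and, squeezing the tabs again, turn the lock all the way back so that its arm lies over the lid and the tabs spring out. Leave the bottle, the beaker and the pump where they are.

Things in the scene. Friction and masses are not known exactly. Their poses are not given: they have to be found in the camera images.
- chamber: white drying chamber fixed to the bench, 160 (x) x 345 (y) x 100 mm; origin on the bench below the middle of the loading well; front (-x) faces the robot, y to the left. Well 140 (x) x 240 (y) mm inside, centred on the origin, under the lid; walls 10 mm front, back and left. A 91 mm wide shoulder at the -y end, level with the rim (100 mm), carries the lock, axis at x -30, y -170 mm
- chamber_floor (a point): centre of the well's flat steel floor, 55 mm above the bench, 45 mm below the rim; axes as the chamber's
- lid (a joint): angle of the lid, rad: 0 shut, positive raises its front edge, stop at 1.85; a stiff hinge holds it at any angle. A spring catch at the front holds it shut: lowered, the lid stops at about 0.07 and takes a push of about 14 N down near its front edge to go past to 0; about 15 N up on the handle pulls it open (if unlocked)
- lid_front (a point): on the lid's top face, middle of its front frame, where to press: 135 mm from the hinge line; 110 mm above the bench when shut. The lid is a clear plate in a metal frame, 150 (x) x 250 (y) x 10 mm, 0.35 kg; a small catch tongue hangs 17 mm below its front edge, 92 mm left of the middle
- lid_hinge (a point): middle of the lid's hinge line (along the chamber's y), 100 mm above the bench, 75 mm beyond (+x) the chamber's middle
- lid_handle (a point): middle of the lid's handle, a round steel bar 10 mm thick and 110 mm long along the chamber's y, 40 mm in front of the lid's front edge, held by a 8 mm arm at either end; 190 mm from the hinge line and 6 mm above its height when shut; turns with the lid, the bar being round it can turn between the fingers
- lock (a joint): angle of the lock, rad: 0 locked, arm pointing at the lid (+y) and lying 2 mm over its edge; positive is anticlockwise from above, arm swinging to the front (-x); stop at 1.05, clear of the lid. Teeth under the tabs hold it at both ends (play 0.03) and free it only while both tabs are squeezed 4 mm or more. Turns easily, stays where left; goes back over the lid only if that is fully shut
- lock_grip (a point): on the vertical lock axis at the height to grip the tabs, 138 mm above the bench; turns with the lock, y along the arm, x through both tabs. Black round hub, 36 mm across, top 152 mm above the bench, between two upright grey tabs at -x and +x, 22 mm wide, 28 mm high (122 to 150 mm above the bench), 60 mm over their outer faces when free, 46 mm fully squeezed
- lock_arm_tip (a point): end of the lock's flat steel hold-down arm, 60 mm from the lock axis, 14 mm wide, 7 mm thick, its top 119 mm above the bench
- tab_front (a joint): how far the tab on the -x side is squeezed in, m: 0 out, 0.007 fully in; spring 4 N at rest, 7.5 N fully in
- tab_rear (a joint): the same for the other tab
- tray: flat white plate fixed on the bench, 190 (x) x 260 (y) x 5 mm; origin under its centre; the pots start on it
- pot1: squat sample pot, steel with a white lid, 46 mm diameter, 30 mm high, about 0.12 kg; origin at the centre of its underside, z up. One of up to four alike; None if absent
- pot2: squat sample pot, steel with a white lid, 46 mm diameter, 30 mm high, about 0.12 kg; origin at the centre of its underside, z up. One of up to four alike; None if absent
- pot3: squat sample pot, steel with a white lid, 46 mm diameter, 30 mm high, about 0.12 kg; origin at the centre of its underside, z up. One of up to four alike; None if absent
- pot4: squat sample pot, steel with a white lid, 46 mm diameter, 30 mm high, about 0.12 kg; origin at the centre of its underside, z up. One of up to four alike; None if absent
- bottle: bystander: brown bottle with blue cap, 72 mm diameter, 160 mm high; origin at its underside
- beaker: bystander: glass beaker, 70 mm diameter, 85 mm high; origin at its underside
- pump: bystander: white dosing pump, 130 x 110 x 120 mm high; origin at its underside

How it is judged:
By the outcome, as a careful person would: the job done as asked, in the order asked, and still so for the second after the job is handed in, with the robot touching nothing.
Of pot1, pot2, pot3, pot4 only 2 to 4 are there at a start; the rules pass over those that are not, and their reading is None.
At some moment in a run one of pot1, pot2, pot3, pot4 may be knocked a few centimetres aside while the robot is not near it.
Once in a run the grip may slacken for a moment while it holds something.
It also fails if it takes over 210 s, if anything falls off the work surface, if the arm or the gripper's body presses on something with over 40 N, if the wrist force passes 120 N, or if a joint passes its speed limit or range.

## Working session

There is one attempt and no reset: what is moved stays moved. The work goes in short steps, Python scripts to look and compute and a tool call to move; the robot and the scene stay as the last step left them, time stands still between calls to the robot, and variables do not carry over. Pictures are saved under pics/ and viewed, at most 14 in all, crops included, and the job is handed in when it is done.

Besides the shell and the picture viewer there is one more tool, called after "Request:" as name(argument=value, ...) on one line, values as JSON. move_arm: Moves the arm, as the interface text tells. Its arguments: {"type":"object","properties":{"deltas":{"type":"array"},"squeeze":{"type":"number"}},"required":["deltas"]}

```bash
mkdir -p pics; ls; cat > h.py <<'E'
import numpy as np, cv2
from bench import env, camera, camera_model, order, nets
def model(n):
    m=camera_model(n); return np.array(m["camera_matrix"]),float(m["k1"]),np.array(m["position"]),np.array(m["rotation"])
def ray(n,uv):
    K,k1,p,R=model(n)
    d=np.linalg.solve(K,[uv[0],uv[1],1.])[:2]; s=d.copy()
    for _ in range(20): s=d/(1+k1*(s@s))
    return p,R@np.array([s[0],s[1],1.])
def at_z(n,uv,z):
    p,d=ray(n,uv); return p+d*(z-p[2])/d[2]
def at_depth(n,uv,D):
    p,d=ray(n,uv); return p+d*D
def proj(n,X):
    K,k1,p,R=model(n); c=R.T@(np.array(X)-p); s=c[:2]/c[2]; s=s*(1+k1*(s@s)); return (K@[s[0],s[1],1])[:2]
def med(D,uv,r=2):
    u,v=int(round(uv[0])),int(round(uv[1])); a=D[max(v-r,0):v+r+1,max(u-r,0):u+r+1]; a=a[a>0]; return float(np.median(a)) if a.size else 0
E
python3 - <<'E'
from h import *
s=env.read_state(); print(env.pinch_z,{k:np.round(v,3) for k,v in s.items()})
for n in("scene","top"):
    K,k1,p,R=model(n); print(n,K.round(1).tolist(),k1,p,R.round(3).tolist())
    im,D=camera(n); cv2.imwrite(f"pics/{n}0.png",im)
    for l in["chamber","chamber_floor","lid_front","lid_hinge","lid_handle","lock_grip","lock_arm_tip","tray","pot1","bottle","beaker","pump"]:
        r=nets.mark_of(n,l)
        print(n,l,[(np.round(x["uv"]).tolist(),round(x["confidence"],2),at_depth(n,x["uv"],med(D,x["uv"])).round(3).tolist()) for x in r[:5]])
E
```

```text
pics
0.0188 {'t': np.float64(0.0), 'joint_positions': array([ 1.072,  0.427,  0.074,  1.607, -0.034,  1.111, -0.067]), 'qd': array([ 0.   ,  0.001, -0.   , -0.   ,  0.003,  0.001, -0.001]), 'effort': array([-1.0000e-03, -9.3582e+01,  3.6650e+00, -4.5420e+01, -4.9000e-02,
        2.0000e-02,  0.0000e+00]), 'eef_pos': array([ 0.231, -0.634,  0.205]), 'tool_rot': array([-3.14 ,  0.   ,  0.349]), 'ft_force': array([ 0.604,  0.036, -0.016]), 'moment': array([-0.034,  0.012, -0.04 ]), 'finger_force': np.float64(0.0), 'width': np.float64(0.094)}
scene [[432.1, 0.0, 278.6], [0.0, 432.1, 211.8], [0.0, 0.0, 1.0]] -0.11265964083458409 [0.92659941 0.5282502  0.90751518] [-2.436, 0.01, 2.593]
scene chamber [([275.0, 222.0], 0.58, [3.615, 3.216, 3.596]), ([264.0, 162.0], 0.38, [4.032, 3.634, 4.013])]
scene chamber_floor []
scene lid_front [([296.0, 186.0], 0.68, [3.686, 3.287, 3.667])]
scene lid_hinge [([255.0, 209.0], 0.95, [3.813, 3.415, 3.794])]
scene lid_handle [([311.0, 175.0], 0.69, [3.66, 3.261, 3.641])]
scene lock_grip [([248.0, 144.0], 0.97, [4.123, 3.725, 4.104]), ([314.0, 174.0], 0.3, [
[... 1072 characters left out ...]
[-0.29, -0.89, 0.321]), ([129.0, 237.0], 0.17, [-0.043, -0.643, 0.568])]
top lock_grip [([369.0, 223.0], 0.63, [-1.693, -2.293, -1.082])]
top lock_arm_tip [([342.0, 225.0], 0.68, [-1.587, -2.187, -0.976])]
top tray [([153.0, 254.0], 0.74, [-0.256, -0.856, 0.355])]
top pot1 [([180.0, 266.0], 0.8, [-0.448, -1.048, 0.163]), ([139.0, 270.0], 0.68, [-0.117, -0.717, 0.494]), ([167.0, 232.0], 0.64, [-0.349, -0.949, 0.262]), ([132.0, 236.0], 0.5, [-0.067, -0.667, 0.544])]
top bottle [([208.0, 168.0], 0.85, [-0.621, -1.221, -0.01])]
top beaker [([156.0, 180.0], 0.76, [-0.292, -0.892, 0.319])]
top pump [([439.0, 239.0], 0.71, [-2.274, -2.874, -1.663]), ([294.0, 222.0], 0.16, [-1.234, -1.834, -0.623])]
```

```bash
sed -i 's/np.array(m\["rotation"\])$/Rot.from_euler("xyz",m["rotation"]).as_matrix()/; 1a from scipy.spatial.transform import Rotation as Rot' h.py
python3 - <<'E'
from h import *
im,D=camera("top"); im2,D2=camera("scene")
T={"lid_front":(301,245,.11),"lid_hinge":(292,190,.10),"lid_handle":(302,267,.106),"lock_grip":(369,223,.138),"tip":(342,225,.119),"tray":(153,254,.0),"chamber0":(294,221,0),"p1":(180,266,.005),"p2":(139,270,.005),"p3":(167,232,.005),"p4":(132,236,.005),"bottle":(208,168,0),"beaker":(156,180,0),"pump":(439,239,0)}
for k,(u,v,z) in T.items(): print(k,at_z("top",(u,v),z).round(3),at_depth("top",(u,v),med(D,(u,v))).round(3))
S={"lid_front":(296,186,.11),"lid_hinge":(255,209,.1),"lid_handle":(311,175,.106),"lock_grip":(248,144,.138),"tip":(263,161,.119),"tray":(388,317,0.),"p1":(421,319,.005),"p2":(396,345,.005),"p3":(383,284,.005),"p4":(364,314,.005),"bottle":(273,316,0)}
print()
for k,(u,v,z) in S.items(): print(k,at_z("scene",(u,v),z).round(3),at_depth("scene",(u,v),med(D2,(u,v))).round(3))
c=np.hstack([im,im2]); cv2.imwrite("pics/both.png",cv2.resize(c,(800,300)))
E
```

```text
lid_front [ 0.487 -0.125  0.11 ] [ 0.487 -0.125  0.112]
lid_hinge [ 0.622 -0.107  0.1  ] [ 0.62  -0.107  0.112]
lid_handle [ 0.434 -0.126  0.106] [ 0.434 -0.126  0.11 ]
lock_grip [ 0.535 -0.285  0.138] [ 0.534 -0.282  0.153]
tip [ 0.532 -0.224  0.119] [ 0.532 -0.225  0.113]
tray [0.469 0.271 0.   ] [0.469 0.269 0.006]
chamber0 [ 0.548 -0.112  0.   ] [ 0.545 -0.11   0.111]
p1 [0.436 0.196 0.005] [0.438 0.188 0.036]
p2 [0.427 0.308 0.005] [0.429 0.297 0.036]
p3 [0.527 0.23  0.005] [0.527 0.222 0.036]
p4 [0.519 0.327 0.005] [0.519 0.315 0.036]
bottle [0.699 0.117 0.   ] [0.681 0.098 0.105]
beaker [0.67  0.261 0.   ] [0.669 0.26  0.005]
pump [ 0.489 -0.5    0.   ] [ 0.492 -0.456  0.12 ]

lid_front [ 0.496 -0.106  0.11 ] [ 0.496 -0.106  0.109]
lid_hinge [ 0.619 -0.101  0.1  ] [ 0.621 -0.097  0.106]
lid_handle [ 0.438 -0.122  0.106] [ 0.437 -0.123  0.104]
lock_grip [ 0.535 -0.285  0.138] [ 0.54  -0.276  0.147]
tip [ 0.525 -0.223  0.119] [ 0.522 -0.229  0.113]
tray [0.483 0.269 0.   ] [0.485 0.271 0.004]
p1 [0.424 0.316 0.005] [0.44  0.323 0.033]
p2 [0.515 0.333 0.005] [0.527 0.339 0.031]
p3 [0.438 0.197 0.005] [0.453 0.207 0.032]
p4 [0.527 0.235 0.005] [0.54  0.244 0.033]
bottle [0.706 0.126 0.   ] [0.722 0.155 0.065]
```

View pics/top0.png

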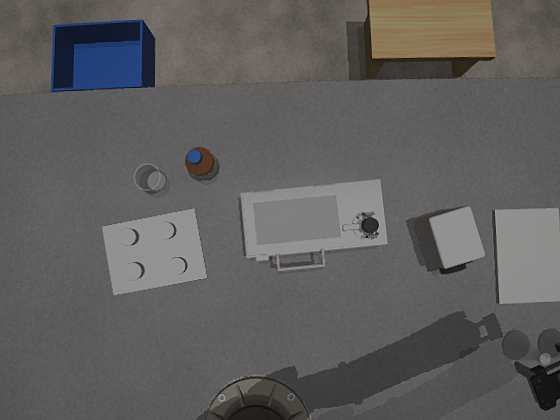

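View pics/scene0.png

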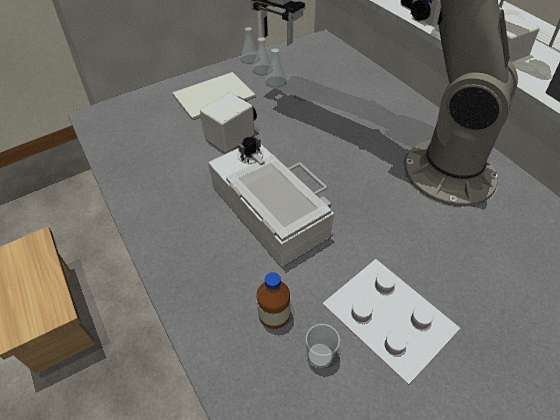

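```bash
cat >> h.py <<'E'
def cloud(n,D):
    K,k1,p,R=model(n); h,w=D.shape; u,v=np.meshgrid(np.arange(w),np.arange(h))
    s=cv2.undistortPoints(np.stack([u,v],-1).reshape(-1,1,2).astype(np.float64),K,np.array([k1,0,0,0.])).reshape(-1,2)
    P=p+(np.c_[s,np.ones(len(s))]*D.reshape(-1,1))@R.T; P[D.reshape(-1)<=0]=np.nan
    return P.reshape(h,w,3)
def pots(P,box=(.34,.62,.12,.42),zr=(.025,.05)):
    m=((P[...,2]>zr[0])&(P[...,2]<zr[1])&(P[...,0]>box[0])&(P[...,0]<box[1])&(P[...,1]>box[2])&(P[...,1]<box[3])).astype(np.uint8)
    n,L,st,_=cv2.connectedComponentsWithStats(m); out=[]
    for i in range(1,n):
        if st[i,4]>60: 
            q=P[L==i]; c,r=cv2.minEnclosingCircle(q[:,:2].astype(np.float32)); out.append((np.round(q.mean(0),4).tolist(),np.round(c,4).tolist(),round(r,4)))
    return out
E
python3 - <<'E'
from h import *
im,D=camera("top"); P=cloud("top",D)
for o in pots(P): print(o)
m=(P[...,2]>.09)&(P[...,2]<.105)&(P[...,0]>.4)&(P[...,0]<.75)&(P[...,1]<.08)&(P[...,1]>-.34)
for z0,z1 in((.09,.105),(.105,.118),(.09,.118)):
    mm=(P[...,2]>z0)&(P[...,2]<z1)&(P[...,0]>.44)&(P[...,0]<.75)&(P[...,1]<.08)&(P[...,1]>-.34)
    q=P[mm][:,:2].astype(np.float32); print(z0,cv2.minAreaRect(q),len(q))
mm=(P[...,2]>.145)&(P[...,2]<.165)&(abs(P[...,0]-.535)<.04)&(abs(P[...,1]+.285)<.04)
print(P[mm].mean(0),cv2.minEnclosingCircle(P[mm][:,:2].astype(np.float32)))
o=np.array([.547,-.1145])
E
```

```text
([0.5324, 0.2264, 0.0355], [0.5327, 0.2274], 0.0235)
([0.5175, 0.3276, 0.0354], [0.5173, 0.3282], 0.024)
([0.4388, 0.1976, 0.0357], [0.4385, 0.1981], 0.0237)
([0.4269, 0.313, 0.0356], [0.4267, 0.3138], 0.0238)
0.09 ((0.5523399114608765, -0.15698586404323578), (0.16092191636562347, 0.3469121754169464), 4.04611349105835) 2236
0.105 ((0.5363653898239136, -0.1577003002166748), (0.1938394159078598, 0.3420785367488861), 4.160378456115723) 6762
0.09 ((0.5363947153091431, -0.15810322761535645), (0.1938394159078598, 0.3468511998653412), 4.160378456115723) 8998
[ 0.53119824 -0.28552757  0.15187687] ((0.5311318635940552, -0.28364014625549316), 0.030726773664355278)
```

Request:
move_arm(deltas=[[0, 0, -0.02, 0, 0, 0, 0.3], [0, 0, -0.02, 0, 0, 0, 0.3]], squeeze=30)

```text
t: 1.65
eef_pos: [0.2305, -0.634, 0.2455]
tool_rot: [-3.14, 0.0, 0.349]
ft_force: [0.0, 0.4, -0.2]
width: 0.0811
finger_force: 0.0
```

Request:
move_arm(deltas=[[0, 0, 0, 0, 0, -0.14, 0.1], [0, 0, 0, 0, 0, -0.14, 0.1], [0, 0, 0, 0, 0, -0.14, 0.1], [0, 0, 0, 0, 0, -0.14, 0.1], [0, 0, 0, 0, 0, -0.14, 0.1], [0, 0, 0, 0, 0, -0.14, 0.1], [0, 0, 0, 0, 0, -0.14, 0.1], [0, 0, 0, 0, 0, -0.14, 0.1], [0, 0, 0, 0, 0, -0.14, 0.1], [0, 0, 0, 0, 0, -0.032, 0.1]])

```text
t: 2.65
eef_pos: [0.2305, -0.6344, 0.2454]
tool_rot: [3.142, -0.0, 1.644]
ft_force: [-0.1, -0.2, -0.2]
width: 0.0849
finger_force: 0.0
```

```bash
cat >> h.py <<'E'
YAW=.0706; O=np.array([.5493,-.1146])
def ch(x,y): c,s=np.cos(YAW),np.sin(YAW); return O+[c*x-s*y,s*x+c*y]
def inch(p): c,s=np.cos(YAW),np.sin(YAW); d=np.array(p[:2])-O; return np.array([c*d[0]+s*d[1],-s*d[0]+c*d[1]])
def go(xy,z):
    s=env.read_state(); p=np.array(s["eef_pos"]); R=Rot.from_euler("xyz",s["tool_rot"]).as_matrix()
    t=np.array([xy[0],xy[1],z])
    wz=((YAW+np.pi/2-s["tool_rot"][2]+np.pi)%(2*np.pi))-np.pi
    print("t",round(float(s["t"]),2),"tool delta",(R.T@(t-p)).round(4),"rot err wz(tool)",round(-wz,4),"q",np.round(s["joint_positions"],2))
E
python3 - <<'E'
from h import *
go((.5313,-.286),.245); go((.5313,-.286),.119)
E
```

```text
t 2.65 tool delta [0.3254 0.3255 0.0005] rot err wz(tool) 0.0028 q [ 1.25  0.4  -0.17  1.55  0.07  1.2   1.14]
t 2.65 tool delta [0.3254 0.3255 0.1265] rot err wz(tool) 0.0028 q [ 1.25  0.4  -0.17  1.55  0.07  1.2   1.14]
```

Request:
move_arm(deltas=[[0.03, 0.03, 0, 0, 0, 0, 0.1], [0.03, 0.03, 0, 0, 0, 0, 0.1], [0.03, 0.03, 0, 0, 0, 0, 0.1], [0.03, 0.03, 0, 0, 0, 0, 0.1], [0.03, 0.03, 0, 0, 0, 0, 0.1], [0.03, 0.03, 0, 0, 0, 0, 0.1], [0.03, 0.03, 0, 0, 0, 0, 0.1], [0.03, 0.03, 0, 0, 0, 0, 0.1], [0.03, 0.03, 0, 0, 0, 0, 0.1], [0.03, 0.03, 0, 0, 0, 0, 0.1]])

```text
t: 3.65
eef_pos: [0.5099, -0.3127, 0.2457]
tool_rot: [3.141, 0.0, 1.637]
ft_force: [-0.0, -0.7, 0.8]
width: 0.0845
finger_force: 0.0
```

```bash
python3 -c "
from h import *
go((.5313,-.286),.119)"
```

```text
t 3.65 tool delta [0.0253 0.0231 0.1267] rot err wz(tool) -0.0041 q [ 0.73  0.29 -0.36  1.72  0.11  1.15  0.41]
```

Request:
move_arm(deltas=[[0.025, 0.0235, 0.0, 0, 0, 0, 0.1], [0, 0, 0.03, 0, 0, 0, 0.1], [0, 0, 0.03, 0, 0, 0, 0.1], [0, 0, 0.03, 0, 0, 0, 0.1], [0, 0, 0.02, 0, 0, 0, 0.1], [0, 0, 0.016, 0, 0, 0, 0.1], [0, 0, 0, 0, 0, 0, 0.1], [0, 0, 0, 0, 0, 0, 0.1]])

```text
t: 4.45
eef_pos: [0.531, -0.2876, 0.1201]
tool_rot: [3.141, 0.0, 1.64]
ft_force: [-0.2, 0.6, -0.1]
width: 0.0847
finger_force: 0.0
```

```bash
python3 - <<'E'
from h import *
go((.5313,-.286),.119)
im,D=camera("scene"); c=im[80:260,170:410]; cv2.imwrite("pics/a.png",cv2.resize(c,(800,600)))
E
```

```text
t 4.45 tool delta [0.0016 0.0004 0.0011] rot err wz(tool) -0.0016 q [ 0.67  0.42 -0.36  1.83  0.18  0.92  0.3 ]
```

View pics/a.png

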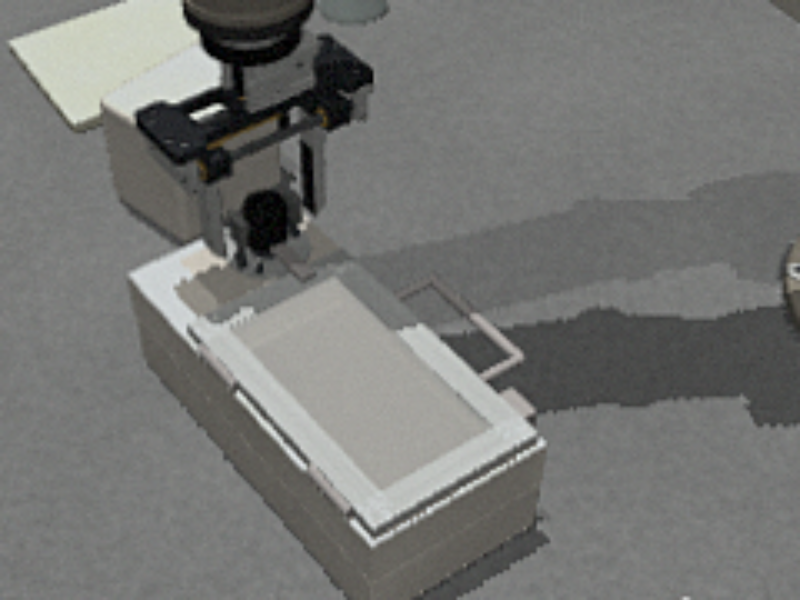

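The gripper stands astride the black hub at about (265,220) in the crop, with the lock arm pointing at the lid. Next I squeeze.

Request:
move_arm(deltas=[[0.0015, 0, 0.001, 0, 0, 0, 0.4], [0, 0, 0, 0, 0, 0, 1], [0, 0, 0, 0, 0, 0, 1], [0, 0, 0, 0, 0, 0, 1], [0, 0, 0, 0, 0, 0, 1], [0, 0, 0, 0, 0, 0, 1], [0, 0, 0, 0, 0, 0, 1]], squeeze=30)

```text
t: 5.2
eef_pos: [0.5313, -0.2861, 0.1193]
tool_rot: [3.14, 0.001, 1.641]
ft_force: [0.6, 0.7, 8.6]
width: 0.0445
finger_force: 30.0
```

Request:
move_arm(deltas=[[0, 0, 0, 0, 0, -0.1, 1], [0, 0, 0, 0, 0, -0.1, 1], [0, 0, 0, 0, 0, -0.1, 1], [0, 0, 0, 0, 0, -0.1, 1], [0, 0, 0, 0, 0, -0.1, 1], [0, 0, 0, 0, 0, -0.1, 1], [0, 0, 0, 0, 0, -0.1, 1], [0, 0, 0, 0, 0, -0.1, 1], [0, 0, 0, 0, 0, -0.1, 1], [0, 0, 0, 0, 0, -0.1, 1]])

```text
t: 6.2
eef_pos: [0.5309, -0.2863, 0.1193]
tool_rot: [-3.141, 0.001, 2.645]
ft_force: [-0.7, -0.3, 10.3]
width: 0.0447
finger_force: 30.0
```

Request:
move_arm(deltas=[[0, 0, 0, 0, 0, -0.05, 1], [0, 0, 0, 0, 0, -0.02, 1], [0, 0, 0, 0, 0, 0, 1]])

```text
t: 6.5
eef_pos: [0.5309, -0.2864, 0.1192]
tool_rot: [-3.142, 0.001, 2.711]
ft_force: [-0.4, 0.2, 10.7]
width: 0.0445
finger_force: 30.1
```

```bash
python3 - <<'E'
from h import *
s=env.read_state(); print(s["tool_rot"],s["moment"],s["ft_force"],s["joint_positions"])
E
```

```text
[-3.14156525e+00  9.54215438e-04  2.71069030e+00] [ 0.17262373  0.20397008 -0.44952523] [-0.3639338   0.22421331 10.71671702] [ 0.84399255  0.4608974  -0.58648521  1.82255789  0.30786108  0.94887014
  1.26411309]
```

Request:
move_arm(deltas=[[0, 0, 0, 0, 0, 0, 0.1], [0, 0, 0, 0, 0, 0, 0.1], [0, 0, 0, 0, 0, 0, 0.1], [0, 0, 0, 0, 0, 0, 0.1], [0, 0, -0.02, 0, 0, 0, 0.1], [0, 0, -0.04, 0, 0, 0, 0.1], [0, 0, -0.04, 0, 0, 0.1, 0.1], [0, 0, -0.02, 0, 0, 0.14, 0.1], [0, 0, 0, 0, 0, 0.14, 0.1], [0, 0, 0, 0, 0, 0.14, 0.1]])

```text
t: 7.5
eef_pos: [0.5306, -0.2862, 0.2392]
tool_rot: [3.141, 0.001, 2.185]
ft_force: [-0.3, -0.2, -0.7]
width: 0.0846
finger_force: 0.0
```

Request:
move_arm(deltas=[[0, 0, 0, 0, 0, 0.14, 0.5], [0, 0, 0, 0, 0, 0.14, 0.5], [0, 0, 0, 0, 0, 0.14, 0.5], [0, 0, 0, 0, 0, 0.13, 0.5], [0, 0, 0, 0, 0, 0, 0.5]])

```text
t: 8.0
eef_pos: [0.5304, -0.2858, 0.2383]
tool_rot: [-3.141, -0.0, 1.639]
ft_force: [-0.6, -0.6, -0.1]
width: 0.0488
finger_force: 0.0
```

```bash
python3 - <<'E'
from h import *
im,D=camera("scene")
for l in ("lock_grip","lock_arm_tip"): 
    for x in nets.mark_of("scene",l)[:2]: print(l,np.round(x["uv"]),x["confidence"],at_z("scene",x["uv"],.119 if "tip" in l else .138))
t=ch(-.03,-.17); a=np.pi/2+YAW
for th in (0,1.05): print(th,t+.06*np.array([np.cos(a+th),np.sin(a+th)]))
print(ch(-.115,0)); go(ch(-.115,0),.087+.08)
E
```

```text
lock_grip [248. 142.] 0.64 [ 0.53146689 -0.2914414   0.138     ]
lock_arm_tip [271. 149.] 0.63 [ 0.48377393 -0.25196341  0.119     ]
0 [ 0.52713428 -0.22644222]
1.05 [ 0.47734507 -0.26018421]
[ 0.43458648 -0.12271226]
t 8.15 tool delta [ 0.1698 -0.0836  0.0714] rot err wz(tool) 0.0033 q [ 0.74  0.31 -0.44  1.71  0.14  1.15  0.34]
```

Request:
move_arm(deltas=[[0.034, -0.0168, 0, 0, 0, 0, 0.66], [0.034, -0.0168, 0, 0, 0, 0, 0.66], [0.034, -0.0168, 0, 0, 0, 0, 0.66], [0.034, -0.0168, 0, 0, 0, 0, 0.66], [0.034, -0.0164, 0, 0, 0, 0, 0.66], [0, 0, 0.03, 0, 0, 0, 0.66], [0, 0, 0.03, 0, 0, 0, 0.66], [0, 0, 0.02, 0, 0, 0, 0.66], [0, 0, 0, 0, 0, 0, 0.66]])

```text
t: 9.05
eef_pos: [0.4338, -0.1219, 0.1566]
tool_rot: [-3.138, -0.002, 1.644]
ft_force: [-0.5, 0.8, 1.2]
width: 0.0318
finger_force: 0.0
```

```bash
python3 - <<'E'
from h import *
go(ch(-.115,0),.091)
im,D=camera("scene"); c=im[100:250,200:400]; cv2.imwrite("pics/b.png",cv2.resize(c,(800,600)))
E
```

```text
t 9.05 tool delta [-0.001   0.0009  0.0656] rot err wz(tool) 0.0023 q [ 0.64  0.16 -0.55  2.11  0.1   0.9   0.11]
```

View pics/b.png

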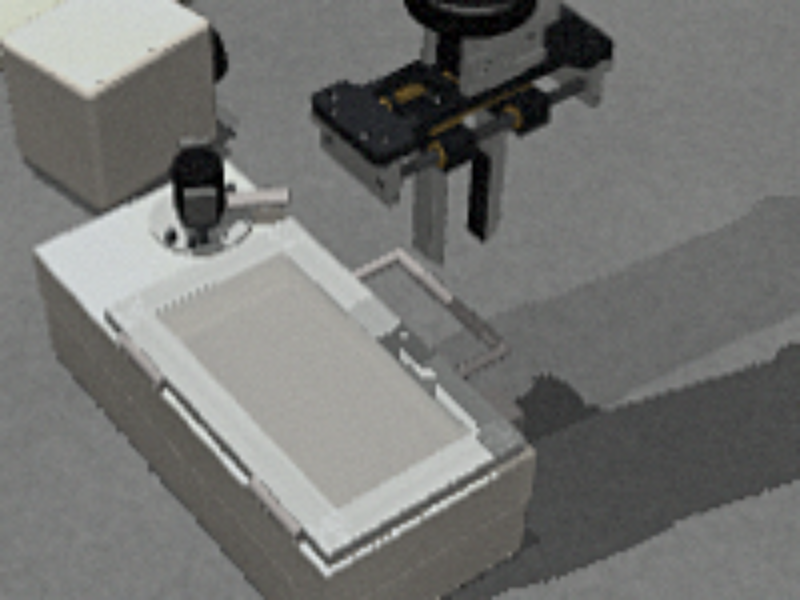

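The lock arm (crop 260,200) has swung clear of the lid, and the fingers hang above the handle bar at about (450,290). Next I go down and grip the bar.

Request:
move_arm(deltas=[[0, 0.001, 0.03, 0, 0, 0, 0.66], [0, 0, 0.02, 0, 0, 0, 0.66], [0, 0, 0.015, 0, 0, 0, 0.66], [0, 0, 0, 0, 0, 0, 0.66], [0, 0, 0, 0, 0, 0, 1], [0, 0, 0, 0, 0, 0, 1], [0, 0, 0, 0, 0, 0, 1], [0, 0, 0, 0, 0, 0, 1]], squeeze=35)

```text
t: 9.9
eef_pos: [0.4343, -0.1227, 0.0941]
tool_rot: [-3.138, 0.001, 1.64]
ft_force: [-14.2, -1.4, 16.9]
width: 0.0088
finger_force: 35.0
```

```bash
python3 - <<'E'
from h import *
s=env.read_state(); print(s["eef_pos"],s["tool_rot"],s["joint_positions"].round(2) if hasattr(s["joint_positions"],"round") else s["joint_positions"], inch(s["eef_pos"]))
th0=np.arctan2(.006,.19); r=.19
def pt(a): return -r*np.cos(a+th0), r*np.sin(a+th0)
pts=np.array([pt(a) for a in np.linspace(0,1.72,27)]); d=np.diff(pts,axis=0)
for r_ in d: print("[0, %.3f, %.3f]"%(r_[0],-r_[1]), end=" ")
E
```

```text
[ 0.43429721 -0.12269602  0.09405518] [-3.13802778e+00  7.40426793e-04  1.64028125e+00] [ 0.6   0.25 -0.53  2.17  0.18  0.77  0.02] [-1.15287401e-01  3.66050796e-05]
[0, 0.001, -0.013] [0, 0.002, -0.012] [0, 0.002, -0.012] [0, 0.003, -0.012] [0, 0.004, -0.012] [0, 0.005, -0.012] [0, 0.006, -0.011] [0, 0.006, -0.011] [0, 0.007, -0.010] [0, 0.008, -0.010] [0, 0.008, -0.009] [0, 0.009, -0.009] [0, 0.010, -0.008] [0, 0.010, -0.008] [0, 0.011, -0.007] [0, 0.011, -0.006] [0, 0.011, -0.005] [0, 0.012, -0.005] [0, 0.012, -0.004] [0, 0.012, -0.003] [0, 0.012, -0.002] [0, 0.012, -0.001] [0, 0.013, -0.001] [0, 0.013, 0.000] [0, 0.013, 0.001] [0, 0.012, 0.002]
```

Request:
move_arm(deltas=[[0, 0.001, -0.008, 0, 0, 0, 1], [0, 0.001, -0.008, 0, 0, 0, 1], [0, 0.001, -0.009, 0, 0, 0, 1], [0, 0.002, -0.012, 0, 0, 0, 1], [0, 0.003, -0.012, 0, 0, 0, 1], [0, 0.004, -0.012, 0, 0, 0, 1]])

```text
t: 10.5
eef_pos: [0.4456, -0.1218, 0.1546]
tool_rot: [-3.137, 0.0, 1.64]
ft_force: [-10.0, -1.9, -1.6]
width: 0.0087
finger_force: 35.0
```

```bash
python3 - <<'E'
from h import *
s=env.read_state(); p=s["eef_pos"]; c=inch(p); b=(c[0]-.075,p[2]+.0145-.1); print(c,b,np.hypot(*b),np.arctan2(b[1],-b[0])-.0316,s["ft_force"],s["width"])
E
```

```text
[-0.10396278  0.00014838] (np.float64(-0.17896278363879217), np.float64(0.06914194709517682)) 0.19185485861936719 0.3370824603720401 [-10.03173648  -1.93955719  -1.64914391] 0.008728736425088817
```

Request:
move_arm(deltas=[[0, 0.006, -0.012, 0, 0, 0, 1], [0, 0.006, -0.011, 0, 0, 0, 1], [0, 0.006, -0.011, 0, 0, 0, 1], [0, 0.007, -0.01, 0, 0, 0, 1], [0, 0.008, -0.01, 0, 0, 0, 1], [0, 0.008, -0.009, 0, 0, 0, 1], [0, 0.009, -0.009, 0, 0, 0, 1], [0, 0.01, -0.008, 0, 0, 0, 1], [0, 0.01, -0.008, 0, 0, 0, 1], [0, 0.011, -0.007, 0, 0, 0, 1]])

```text
t: 11.5
eef_pos: [0.5261, -0.1166, 0.2525]
tool_rot: [-3.136, 0.002, 1.639]
ft_force: [-33.2, -1.1, 45.8]
width: 0.0086
finger_force: 35.0
```

```bash
cat > arc.py <<'E'
from h import *
s=env.read_state(); p=s["eef_pos"]; c=inch(p); b=(c[0]-.075,p[2]+.0145-.1); print(s["t"],c,b,np.hypot(*b),np.arctan2(b[1],-b[0])-.0316,s["ft_force"],s["width"])
E
python3 arc.py
```

```text
11.5 [-0.02328502 -0.00039141] (np.float64(-0.09828502161509073), np.float64(0.16704045775655538)) 0.19381037124312622 1.0073569461267111 [-33.15145758  -1.11376322  45.78961538] 0.008564493454938015
```

Request:
move_arm(deltas=[[0, 0.012, -0.009, 0, 0, 0, 1], [0, 0.012, -0.008, 0, 0, 0, 1], [0, 0.0137, -0.0045, 0, 0, 0, 1], [0, 0.0137, -0.0045, 0, 0, 0, 1], [0, 0.0125, -0.002, 0, 0, 0, 1], [0, 0.0125, -0.002, 0, 0, 0, 1], [0, 0.0125, -0.001, 0, 0, 0, 1], [0, 0.0125, 0.0006, 0, 0, 0, 1], [0, 0.0125, 0.0008, 0, 0, 0, 1], [0, 0.0125, 0.001, 0, 0, 0, 1]])

```text
t: 12.5
eef_pos: [0.656, -0.1068, 0.278]
tool_rot: [-3.141, 0.0, 1.641]
ft_force: [-4.4, -1.6, 0.8]
width: 0.0086
finger_force: 35.0
```

```bash
python3 arc.py
```

```text
12.5 [0.10696695 0.00021304] (np.float64(0.031966948100134784), np.float64(0.1925289646113996)) 0.1951647713732534 1.7037323759863543 [-4.42019658 -1.63642357  0.77882518] 0.008582318966324757
```

Request:
move_arm(deltas=[[0, 0, 0, 0, 0, 0, 0.75], [0, 0, 0, 0, 0, 0, 0.75], [0, 0, -0.01, 0, 0, 0, 0.75], [0, 0, -0.03, 0, 0, 0, 0.7], [0, 0, -0.03, 0, 0, 0, 0.5], [0.0, -0.03, 0, 0, 0, 0, 0.3], [0.02, -0.04, 0, 0, 0, 0, 0.3], [0.03, -0.035, 0, 0, 0, 0, 0.3], [0.035, -0.03, 0, 0, 0, 0, 0.3], [0.035, -0.03, 0, 0, 0, 0, 0.3]])

```text
t: 13.5
eef_pos: [0.4804, 0.0022, 0.3489]
tool_rot: [3.14, 0.001, 1.64]
ft_force: [1.4, 0.2, -0.2]
width: 0.0657
finger_force: 0.0
```

```bash
python3 - <<'E'
from h import *
im,D=camera("scene"); cv2.imwrite("pics/c.png",im)
im,D=camera("top"); P=cloud("top",D)
for o in pots(P): print(o)
go((.4387,.198),.2)
E
```

```text
([0.5465, 0.229, 0.0353], [0.5416, 0.2278], 0.0202)
t 13.6 tool delta [ 0.1953 -0.0263  0.1495] rot err wz(tool) 0.0042 q [ 0.48  0.03 -0.64  1.8   0.02  1.32 -0.08]
```

View pics/c.png

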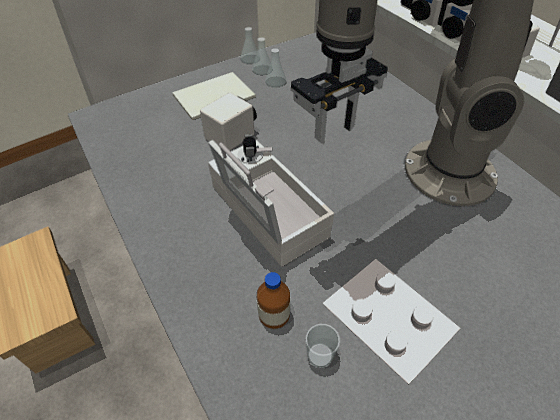

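The lid stands upright in the picture. All four pots are still on the tray, at (385,285), (422,318), (361,312) and (396,344). The arm hides the tray from the top camera, so I use the scene camera here.

```bash
cat > pp.py <<'E'
from h import *
im,D=camera("scene"); P=cloud("scene",D)
for o in pots(P,zr=(.0315,.045)): print(o)
E
python3 pp.py
```

```text
([0.4404, 0.2006, 0.033], [0.4403, 0.2018], 0.0237)
([0.5337, 0.2294, 0.0336], [0.5335, 0.2291], 0.0234)
([0.4285, 0.3179, 0.0335], [0.4281, 0.3182], 0.0238)
([0.5185, 0.3306, 0.0335], [0.5181, 0.3298], 0.0229)
```

Request:
move_arm(deltas=[[0.039, -0.005, 0.02, 0, 0, 0, 0.3], [0.039, -0.005, 0.03, 0, 0, 0, 0.3], [0.039, -0.005, 0.03, 0, 0, 0, 0.3], [0.039, -0.005, 0.03, 0, 0, 0, 0.3], [0.039, -0.006, 0.03, 0, 0, 0, 0.3], [0, 0, 0.03, 0, 0, 0, 0.3], [0, 0, 0.03, 0, 0, 0, 0.3], [0, 0, 0.03, 0, 0, 0, 0.3], [0, 0, 0.01, 0, 0, 0, 0.3], [0, 0, 0, 0, 0, 0, 0.3]])

```text
t: 14.65
eef_pos: [0.4424, 0.1937, 0.1075]
tool_rot: [-3.14, 0.0, 1.64]
ft_force: [0.3, 0.7, 1.1]
width: 0.0657
finger_force: 0.0
```

```bash
python3 - <<'E'
from h import *
go((.4387,.198),.01)
E
```

```text
t 14.65 tool delta [ 0.0046 -0.0032  0.0975] rot err wz(tool) -0.0009 q [ 0.12  0.33 -0.77  2.08  0.3   0.84 -0.76]
```

Request:
move_arm(deltas=[[0.0055, -0.0025, 0.03, 0, 0, 0, 0.3], [0, 0, 0.03, 0, 0, 0, 0.3], [0, 0, 0.02, 0, 0, 0, 0.3], [0, 0, 0.017, 0, 0, 0, 0.3], [0, 0, 0, 0, 0, 0, 0.4], [0, 0, 0, 0, 0, 0, 1], [0, 0, 0, 0, 0, 0, 1], [0, 0, 0, 0, 0, 0, 1], [0, 0, 0, 0, 0, 0, 1]], squeeze=30)

```text
t: 15.55
eef_pos: [0.4408, 0.1997, 0.0126]
tool_rot: [3.139, -0.0, 1.64]
ft_force: [-1.0, -0.6, 10.6]
width: 0.0454
finger_force: 30.0
```

Request:
move_arm(deltas=[[0, 0, -0.02, 0, 0, 0, 1], [0, 0, -0.03, 0, 0, 0, 1], [0, 0, -0.04, 0, 0, 0, 1], [0, 0, -0.04, 0, 0, 0, 1], [0, 0, -0.04, 0, 0, 0, 1], [0, 0, 0, 0, 0, 0, 1]])

```text
t: 16.15
eef_pos: [0.442, 0.2006, 0.1865]
tool_rot: [3.134, -0.001, 1.64]
ft_force: [-0.3, 0.2, -1.7]
width: 0.0455
finger_force: 30.0
```

```bash
python3 - <<'E'
from h import *
go(ch(-.02,-.084),.18)
E
```

```text
t 16.15 tool delta [-0.406   0.0652  0.0065] rot err wz(tool) -0.0009 q [ 0.19  0.21 -0.83  2.01  0.19  0.99 -0.67]
```

Request:
move_arm(deltas=[[-0.0406, 0.0065, 0, 0, 0, 0, 1], [-0.0406, 0.0065, 0, 0, 0, 0, 1], [-0.0406, 0.0065, 0, 0, 0, 0, 1], [-0.0406, 0.0065, 0, 0, 0, 0, 1], [-0.0406, 0.0065, 0, 0, 0, 0, 1], [-0.0406, 0.0065, 0, 0, 0, 0, 1], [-0.0406, 0.0065, 0, 0, 0, 0, 1], [-0.0406, 0.0065, 0, 0, 0, 0, 1], [-0.0406, 0.0065, 0, 0, 0, 0, 1], [-0.0406, 0.0065, 0, 0, 0, 0, 1]])

```text
t: 17.15
eef_pos: [0.5329, -0.2029, 0.1812]
tool_rot: [3.141, 0.0, 1.641]
ft_force: [-0.4, 0.8, -1.1]
width: 0.0457
finger_force: 30.0
```

Request:
move_arm(deltas=[[0, 0, 0.01, 0, 0, 0, 1], [0, 0, 0.0, 0, 0, 0, 1]])

```text
t: 17.35
eef_pos: [0.532, -0.2016, 0.1698]
tool_rot: [-3.14, -0.001, 1.639]
ft_force: [-0.2, 0.5, -0.4]
width: 0.0454
finger_force: 30.0
```

```bash
python3 - <<'E'
from h import *
go(ch(-.02,-.084),.065)
s=env.read_state(); print(s["width"],s["eef_pos"],inch(s["eef_pos"]))
E
```

```text
t 17.35 tool delta [0.0014 0.0036 0.1048] rot err wz(tool) -0.0024 q [ 0.72  0.34 -0.57  1.85  0.22  1.01  0.12]
0.0453558791855439 [ 0.53197831 -0.20155906  0.16977929] [-0.02341275 -0.08552054]
```

Request:
move_arm(deltas=[[0.0014, 0.0036, 0.03, 0, 0, 0, 1], [0, 0, 0.03, 0, 0, 0, 1], [0, 0, 0.025, 0, 0, 0, 1], [0, 0, 0.015, 0, 0, 0, 1], [0, 0, 0.005, 0, 0, 0, 1], [0, 0, 0, 0, 0, 0, 1]])

```text
t: 17.95
eef_pos: [0.5365, -0.1989, 0.0663]
tool_rot: [-3.141, -0.0, 1.642]
ft_force: [0.3, -0.6, -1.4]
width: 0.0453
finger_force: 30.0
```

Request:
move_arm(deltas=[[0, 0, 0.002, 0, 0, 0, 1], [0, 0, 0, 0, 0, 0, 1]])

```text
t: 18.15
eef_pos: [0.5369, -0.1996, 0.065]
tool_rot: [3.14, 0.001, 1.641]
ft_force: [0.0, 0.6, -1.3]
width: 0.0453
finger_force: 30.0
```

Request:
move_arm(deltas=[[0, 0, 0.002, 0, 0, 0, 1], [0, 0, 0.001, 0, 0, 0, 1], [0, 0, 0, 0, 0, 0, 0.4], [0, 0, 0, 0, 0, 0, 0.4], [0, 0, 0, 0, 0, 0, 0.4], [0, 0, -0.03, 0, 0, 0, 0.4], [0, 0, -0.04, 0, 0, 0, 0.4], [0, 0, -0.04, 0, 0, 0, 0.4], [0, 0, -0.02, 0, 0, 0, 0.4]])

```text
t: 19.05
eef_pos: [0.5375, -0.1996, 0.1944]
tool_rot: [3.138, 0.001, 1.641]
ft_force: [-0.0, -0.3, -0.5]
width: 0.0562
finger_force: 0.0
```

```bash
python3 pp.py; python3 - <<'E'
from h import *
go((.533,.2285),.18)
im,D=camera("top"); P=cloud("top",D)
for o in pots(P,box=(.45,.65,-.25,.02),zr=(.07,.095)): print(o, inch(o[0]))
E
```

```text
([0.5344, 0.2294, 0.0337], [0.534, 0.2286], 0.0234)
([0.4286, 0.3181, 0.0337], [0.4283, 0.3172], 0.0235)
([0.5314, 0.286, 0.0334], [0.5306, 0.2858], 0.0228)
t 19.1 tool delta [0.4277 0.0245 0.0154] rot err wz(tool) -0.0007 q [ 0.72  0.32 -0.58  1.82  0.2   1.05  0.13]
```

Request:
move_arm(deltas=[[0.043, 0.0024, 0, 0, 0, 0, 0.3], [0.043, 0.0024, 0, 0, 0, 0, 0.3], [0.043, 0.0024, 0, 0, 0, 0, 0.3], [0.043, 0.0024, 0, 0, 0, 0, 0.3], [0.043, 0.0024, 0, 0, 0, 0, 0.3], [0.043, 0.0024, 0, 0, 0, 0, 0.3], [0.043, 0.0024, 0, 0, 0, 0, 0.3], [0.043, 0.0024, 0, 0, 0, 0, 0.3], [0.043, 0.0024, 0, 0, 0, 0, 0.3], [0.041, 0.003, 0, 0, 0, 0, 0.3]])

```text
t: 20.15
eef_pos: [0.5304, 0.2309, 0.1903]
tool_rot: [-3.141, 0.0, 1.641]
ft_force: [0.3, 0.2, -0.4]
width: 0.0658
finger_force: 0.0
```

Request:
move_arm(deltas=[[0, 0, 0.04, 0, 0, 0, 0.3], [0, 0, 0.04, 0, 0, 0, 0.3], [0, 0, 0.02, 0, 0, 0, 0.3], [0, 0, 0, 0, 0, 0, 0.3]])

```text
t: 20.55
eef_pos: [0.5289, 0.2283, 0.0876]
tool_rot: [-3.136, 0.001, 1.641]
ft_force: [-0.2, 0.4, 0.5]
width: 0.0661
finger_force: 0.0
```

```bash
python3 pp.py; python3 - <<'E'
from h import *
go((.533,.228),.01)
E
```

```text
([0.5332, 0.2317, 0.0337], [0.5333, 0.2288], 0.0231)
([0.4284, 0.3172, 0.0336], [0.4291, 0.3173], 0.0237)
([0.5311, 0.2861, 0.0334], [0.531, 0.2852], 0.0227)
t 20.6 tool delta [-0.0012  0.0032  0.0797] rot err wz(tool) -0.0 q [ 0.03  0.49 -0.7   1.89  0.39  0.9  -0.79]
```

Request:
move_arm(deltas=[[0.0, 0.0035, 0.03, 0, 0, 0, 0.3], [0, 0, 0.03, 0, 0, 0, 0.3], [0, 0, 0.019, 0, 0, 0, 0.3], [0, 0, 0, 0, 0, 0, 0.4], [0, 0, 0, 0, 0, 0, 1], [0, 0, 0, 0, 0, 0, 1], [0, 0, 0, 0, 0, 0, 1], [0, 0, 0, 0, 0, 0, 1]], squeeze=30)

```text
t: 21.4
eef_pos: [0.5355, 0.2299, 0.0138]
tool_rot: [3.139, -0.001, 1.641]
ft_force: [-1.7, -0.4, 9.1]
width: 0.0453
finger_force: 30.0
```

Request:
move_arm(deltas=[[0, 0, -0.02, 0, 0, 0, 1], [0, 0, -0.03, 0, 0, 0, 1], [0, 0, -0.04, 0, 0, 0, 1], [0, 0, -0.04, 0, 0, 0, 1], [0, 0, -0.04, 0, 0, 0, 1], [0, 0, 0, 0, 0, 0, 1]])

```text
t: 22.0
eef_pos: [0.5368, 0.231, 0.1883]
tool_rot: [3.133, -0.002, 1.641]
ft_force: [0.6, -0.2, -1.7]
width: 0.0454
finger_force: 30.0
```

```bash
python3 - <<'E'
from h import *
go(ch(-.02,-.028),.18)
E
```

```text
t 22.0 tool delta [-0.3736 -0.0317  0.0072] rot err wz(tool) -0.0008 q [ 0.08  0.38 -0.75  1.8   0.3   1.06 -0.71]
```

Request:
move_arm(deltas=[[-0.0415, -0.0035, 0, 0, 0, 0, 1], [-0.0415, -0.0035, 0, 0, 0, 0, 1], [-0.0415, -0.0035, 0, 0, 0, 0, 1], [-0.0415, -0.0035, 0, 0, 0, 0, 1], [-0.0415, -0.0035, 0, 0, 0, 0, 1], [-0.0415, -0.0035, 0, 0, 0, 0, 1], [-0.0415, -0.0035, 0, 0, 0, 0, 1], [-0.0415, -0.0035, 0, 0, 0, 0, 1], [-0.0415, -0.0035, 0, 0, 0, 0, 1], [0, 0, 0, 0, 0, 0, 1]])

```text
t: 23.0
eef_pos: [0.5282, -0.1515, 0.1817]
tool_rot: [-3.141, 0.002, 1.633]
ft_force: [0.2, 1.1, -1.3]
width: 0.0456
finger_force: 30.0
```

```bash
python3 - <<'E'
from h import *
go(ch(-.02,-.028),.064)
print(env.read_state()["width"])
im,D=camera("top"); P=cloud("top",D)
for o in pots(P,box=(.45,.65,-.25,.02),zr=(.07,.095)): print(o, inch(o[0]))
E
```

```text
t 23.0 tool delta [0.0075 0.0037 0.1177] rot err wz(tool) -0.008 q [ 0.68  0.31 -0.62  1.88  0.21  1.02  0.03]
0.04564403760657546
```

Request:
move_arm(deltas=[[0, 0, 0.02, 0, 0, 0, 1], [0, 0, 0.0, 0, 0, 0, 1], [0, 0, 0, 0, 0, 0, 1]])

```text
t: 23.35
eef_pos: [0.5291, -0.1443, 0.1623]
tool_rot: [-3.141, -0.001, 1.642]
ft_force: [-0.2, 0.0, -1.0]
width: 0.0456
finger_force: 30.0
```

```bash
python3 - <<'E'
from h import *
go(ch(-.02,-.028),.064)
print(env.read_state()["width"])
E
```

```text
t 23.35 tool delta [0.0002 0.0023 0.0983] rot err wz(tool) 0.0008 q [ 0.67  0.33 -0.62  1.9   0.23  0.98  0.02]
0.045555034233864894
```

Request:
move_arm(deltas=[[0, 0.0025, 0.03, 0, 0, 0, 1], [0, 0, 0.03, 0, 0, 0, 1], [0, 0, 0.02, 0, 0, 0, 1], [0, 0, 0.012, 0, 0, 0, 1], [0, 0, 0.005, 0, 0, 0, 1], [0, 0, 0.001, 0, 0, 0, 1], [0, 0, 0, 0, 0, 0, 1]])

```text
t: 24.05
eef_pos: [0.5323, -0.1452, 0.065]
tool_rot: [3.14, 0.0, 1.641]
ft_force: [0.8, 0.5, -1.1]
width: 0.0455
finger_force: 30.0
```

Request:
move_arm(deltas=[[0, 0, 0.001, 0, 0, 0, 1], [0, 0, 0.0005, 0, 0, 0, 0.4], [0, 0, 0, 0, 0, 0, 0.4], [0, 0, 0, 0, 0, 0, 0.4], [0, 0, -0.03, 0, 0, 0, 0.4], [0, 0, -0.04, 0, 0, 0, 0.4], [0, 0, -0.04, 0, 0, 0, 0.4], [0, 0, -0.02, 0, 0, 0, 0.4]])

```text
t: 24.85
eef_pos: [0.5328, -0.1451, 0.196]
tool_rot: [3.138, 0.001, 1.641]
ft_force: [0.1, 0.2, 0.4]
width: 0.0565
finger_force: 0.0
```

```bash
python3 pp.py; python3 - <<'E'
from h import *
go((.530,.2845),.18)
im,D=camera("scene"); cv2.imwrite("pics/d.png",cv2.resize(im[90:290,180:440],(780,600)))
E
```

```text
([0.4289, 0.3178, 0.0336], [0.4283, 0.3166], 0.0237)
([0.5318, 0.2858, 0.0334], [0.5313, 0.2851], 0.0228)
t 24.9 tool delta [0.4291 0.0262 0.0171] rot err wz(tool) -0.0007 q [ 0.68  0.29 -0.64  1.86  0.2   1.04  0.04]
```

View pics/d.png

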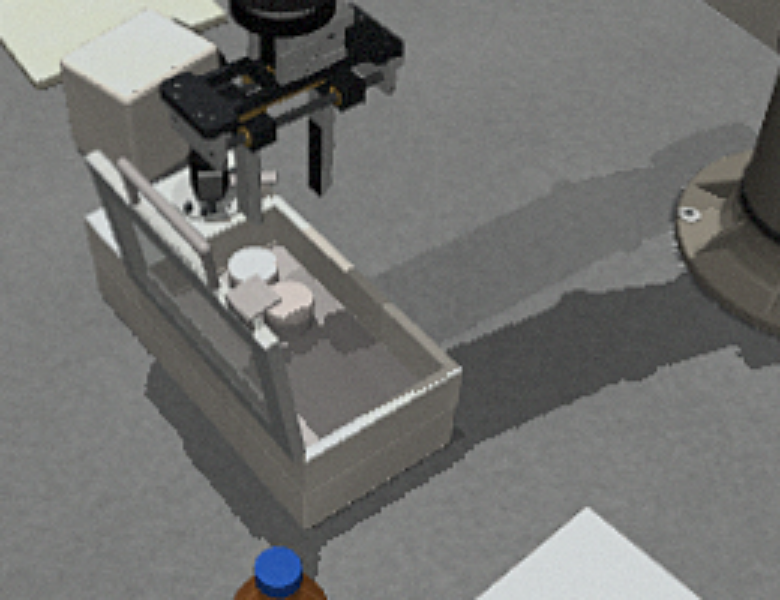

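Both pots stand upright in the well, at crop (252,265) and (292,300). Pot B is next; it has been knocked to (0.530, 0.2845).

Request:
move_arm(deltas=[[0.043, 0.0026, 0, 0, 0, 0, 0.3], [0.043, 0.0026, 0, 0, 0, 0, 0.3], [0.043, 0.0026, 0, 0, 0, 0, 0.3], [0.043, 0.0026, 0, 0, 0, 0, 0.3], [0.043, 0.0026, 0, 0, 0, 0, 0.3], [0.043, 0.0026, 0, 0, 0, 0, 0.3], [0.043, 0.0026, 0, 0, 0, 0, 0.3], [0.043, 0.0026, 0, 0, 0, 0, 0.3], [0.043, 0.0026, 0, 0, 0, 0, 0.3], [0.042, 0.0026, 0, 0, 0, 0, 0.3]])

```text
t: 25.95
eef_pos: [0.5271, 0.2861, 0.1917]
tool_rot: [-3.141, 0.0, 1.641]
ft_force: [1.0, -0.8, 0.2]
width: 0.0659
finger_force: 0.0
```

Request:
move_arm(deltas=[[0, 0, 0.04, 0, 0, 0, 0.3], [0, 0, 0.04, 0, 0, 0, 0.3], [0, 0, 0.02, 0, 0, 0, 0.3], [0, 0, 0, 0, 0, 0, 0.3]])

```text
t: 26.35
eef_pos: [0.5257, 0.2835, 0.0891]
tool_rot: [-3.136, 0.002, 1.641]
ft_force: [-0.4, -0.2, -0.1]
width: 0.0658
finger_force: 0.0
```

```bash
python3 pp.py; python3 - <<'E'
from h import *
go((.530,.2845),.01)
E
```

```text
([0.4281, 0.3174, 0.0337], [0.4289, 0.3168], 0.0236)
([0.5329, 0.2909, 0.0335], [0.5309, 0.2865], 0.0233)
t 26.4 tool delta [0.     0.0036 0.0813] rot err wz(tool) -0.0001 q [-0.05  0.53 -0.72  1.84  0.42  0.93 -0.89]
```

Request:
move_arm(deltas=[[0.001, 0.0035, 0.03, 0, 0, 0, 0.3], [0, 0, 0.03, 0, 0, 0, 0.3], [0, 0, 0.021, 0, 0, 0, 0.3], [0, 0, 0, 0, 0, 0, 0.4], [0, 0, 0, 0, 0, 0, 1], [0, 0, 0, 0, 0, 0, 1], [0, 0, 0, 0, 0, 0, 1], [0, 0, 0, 0, 0, 0, 1]], squeeze=30)

```text
t: 27.2
eef_pos: [0.5321, 0.2865, 0.0135]
tool_rot: [3.139, -0.001, 1.641]
ft_force: [-1.4, -0.6, 9.4]
width: 0.0457
finger_force: 30.0
```

Request:
move_arm(deltas=[[0, 0, -0.02, 0, 0, 0, 1], [0, 0, -0.03, 0, 0, 0, 1], [0, 0, -0.04, 0, 0, 0, 1], [0, 0, -0.04, 0, 0, 0, 1], [0, 0, -0.04, 0, 0, 0, 1], [0, 0, 0, 0, 0, 0, 1]])

```text
t: 27.8
eef_pos: [0.5332, 0.2876, 0.188]
tool_rot: [3.134, -0.003, 1.641]
ft_force: [0.6, 0.3, -0.9]
width: 0.0454
finger_force: 30.0
```

```bash
python3 - <<'E'
from h import *
go(ch(-.02,.028),.18)
E
```

```text
t 27.8 tool delta [-0.3744 -0.0321  0.0066] rot err wz(tool) -0.0006 q [-0.    0.43 -0.77  1.75  0.33  1.09 -0.82]
```

Request:
move_arm(deltas=[[-0.0415, -0.0033, 0, 0, 0, 0, 1], [-0.0415, -0.0033, 0, 0, 0, 0, 1], [-0.0415, -0.0033, 0, 0, 0, 0, 1], [-0.0415, -0.0033, 0, 0, 0, 0, 1], [-0.0415, -0.0033, 0, 0, 0, 0, 1], [-0.0415, -0.0033, 0, 0, 0, 0, 1], [-0.0415, -0.0033, 0, 0, 0, 0, 1], [-0.0415, -0.0033, 0, 0, 0, 0, 1], [-0.0415, -0.0033, 0, 0, 0, 0, 1], [0, 0, 0, 0, 0, 0, 1]])

```text
t: 28.8
eef_pos: [0.5269, -0.0949, 0.1816]
tool_rot: [-3.141, 0.002, 1.634]
ft_force: [0.9, -0.2, -0.7]
width: 0.0455
finger_force: 30.0
```

Request:
move_arm(deltas=[[0, 0, 0.02, 0, 0, 0, 1], [0, 0, 0.0, 0, 0, 0, 1], [0, 0, 0, 0, 0, 0, 1]])

```text
t: 29.1
eef_pos: [0.5274, -0.0883, 0.1619]
tool_rot: [-3.141, -0.0, 1.641]
ft_force: [0.4, 0.7, -0.5]
width: 0.0455
finger_force: 30.0
```

```bash
python3 - <<'E'
from h import *
go(ch(-.02,.028),.064)
print(env.read_state()["width"])
E
```

```text
t 29.1 tool delta [ 0.0002 -0.      0.0979] rot err wz(tool) 0.0001 q [ 0.62  0.31 -0.68  1.93  0.24  0.98 -0.1 ]
0.04550029865304365
```

Request:
move_arm(deltas=[[0, 0.0, 0.03, 0, 0, 0, 1], [0, 0, 0.03, 0, 0, 0, 1], [0, 0, 0.02, 0, 0, 0, 1], [0, 0, 0.012, 0, 0, 0, 1], [0, 0, 0.005, 0, 0, 0, 1], [0, 0, 0.001, 0, 0, 0, 1], [0, 0, 0, 0, 0, 0, 1]])

```text
t: 29.8
eef_pos: [0.5282, -0.0888, 0.0645]
tool_rot: [3.14, 0.0, 1.641]
ft_force: [-0.6, 0.2, -1.3]
width: 0.0453
finger_force: 30.0
```

Request:
move_arm(deltas=[[0, 0, 0.001, 0, 0, 0, 1], [0, 0, 0.0005, 0, 0, 0, 0.4], [0, 0, 0, 0, 0, 0, 0.4], [0, 0, 0, 0, 0, 0, 0.4], [0, 0, -0.03, 0, 0, 0, 0.4], [0, 0, -0.04, 0, 0, 0, 0.4], [0, 0, -0.04, 0, 0, 0, 0.4], [0, 0, -0.02, 0, 0, 0, 0.4]])

```text
t: 30.6
eef_pos: [0.5286, -0.0887, 0.1954]
tool_rot: [3.138, 0.001, 1.641]
ft_force: [-0.2, 0.3, -0.0]
width: 0.0563
finger_force: 0.0
```

```bash
python3 pp.py; python3 - <<'E'
from h import *
go((.4275,.315),.18)
E
```

```text
([0.4289, 0.3178, 0.0336], [0.4285, 0.3178], 0.0242)
t 30.65 tool delta [ 0.4099 -0.0736  0.0162] rot err wz(tool) -0.0006 q [ 0.64  0.28 -0.69  1.89  0.21  1.04 -0.07]
```

Request:
move_arm(deltas=[[0.041, -0.0072, 0, 0, 0, 0, 0.3], [0.041, -0.0072, 0, 0, 0, 0, 0.3], [0.041, -0.0072, 0, 0, 0, 0, 0.3], [0.041, -0.0072, 0, 0, 0, 0, 0.3], [0.041, -0.0072, 0, 0, 0, 0, 0.3], [0.041, -0.0072, 0, 0, 0, 0, 0.3], [0.041, -0.0072, 0, 0, 0, 0, 0.3], [0.041, -0.0072, 0, 0, 0, 0, 0.3], [0.041, -0.0072, 0, 0, 0, 0, 0.3], [0.041, -0.0072, 0, 0, 0, 0, 0.3]])

```text
t: 31.65
eef_pos: [0.4265, 0.3166, 0.1921]
tool_rot: [3.141, 0.0, 1.64]
ft_force: [1.3, -1.0, 0.1]
width: 0.0657
finger_force: 0.0
```

Request:
move_arm(deltas=[[0, 0, 0.04, 0, 0, 0, 0.3], [0, 0, 0.04, 0, 0, 0, 0.3], [0, 0, 0.02, 0, 0, 0, 0.3], [0, 0, 0, 0, 0, 0, 0.3]])

```text
t: 32.05
eef_pos: [0.4255, 0.3141, 0.0896]
tool_rot: [-3.137, 0.002, 1.641]
ft_force: [0.1, -0.6, 1.0]
width: 0.0657
finger_force: 0.0
```

```bash
python3 pp.py; python3 - <<'E'
from h import *
go((.4278,.316),.01)
E
```

```text
([0.4313, 0.3213, 0.0336], [0.4286, 0.3162], 0.0236)
t 32.1 tool delta [0.001  0.0017 0.0814] rot err wz(tool) -0.0 q [-0.09  0.45 -0.82  1.99  0.42  0.88 -1.07]
```

Request:
move_arm(deltas=[[0.001, 0.002, 0.03, 0, 0, 0, 0.3], [0, 0, 0.03, 0, 0, 0, 0.3], [0, 0, 0.021, 0, 0, 0, 0.3], [0, 0, 0, 0, 0, 0, 0.4], [0, 0, 0, 0, 0, 0, 1], [0, 0, 0, 0, 0, 0, 1], [0, 0, 0, 0, 0, 0, 1], [0, 0, 0, 0, 0, 0, 1]], squeeze=30)

```text
t: 32.9
eef_pos: [0.43, 0.317, 0.0129]
tool_rot: [3.139, -0.001, 1.641]
ft_force: [-1.5, 0.2, 10.2]
width: 0.0456
finger_force: 30.0
```

Request:
move_arm(deltas=[[0, 0, -0.02, 0, 0, 0, 1], [0, 0, -0.03, 0, 0, 0, 1], [0, 0, -0.04, 0, 0, 0, 1], [0, 0, -0.04, 0, 0, 0, 1], [0, 0, -0.04, 0, 0, 0, 1], [0, 0, 0, 0, 0, 0, 1]])

```text
t: 33.5
eef_pos: [0.4308, 0.3182, 0.1869]
tool_rot: [3.134, -0.003, 1.641]
ft_force: [-0.4, -0.9, -2.1]
width: 0.0459
finger_force: 30.0
```

```bash
python3 - <<'E'
from h import *
go(ch(-.02,.084),.18)
E
```

```text
t 33.5 tool delta [-0.3561  0.0679  0.0063] rot err wz(tool) -0.0008 q [-0.01  0.33 -0.89  1.9   0.3   1.04 -0.96]
```

Request:
move_arm(deltas=[[-0.0395, 0.0077, 0, 0, 0, 0, 1], [-0.0395, 0.0077, 0, 0, 0, 0, 1], [-0.0395, 0.0077, 0, 0, 0, 0, 1], [-0.0395, 0.0077, 0, 0, 0, 0, 1], [-0.0395, 0.0077, 0, 0, 0, 0, 1], [-0.0395, 0.0077, 0, 0, 0, 0, 1], [-0.0395, 0.0077, 0, 0, 0, 0, 1], [-0.0395, 0.0077, 0, 0, 0, 0, 1], [-0.0395, 0.0077, 0, 0, 0, 0, 1], [0, 0, 0, 0, 0, 0, 1]])

```text
t: 34.5
eef_pos: [0.5235, -0.0391, 0.1808]
tool_rot: [-3.141, 0.001, 1.634]
ft_force: [-0.3, 0.9, -0.8]
width: 0.0456
finger_force: 30.0
```

Request:
move_arm(deltas=[[0, 0, 0.02, 0, 0, 0, 1], [0, 0, 0.0, 0, 0, 0, 1], [0, 0, 0, 0, 0, 0, 1]])

```text
t: 34.8
eef_pos: [0.5227, -0.033, 0.1613]
tool_rot: [-3.141, -0.0, 1.641]
ft_force: [-0.8, -0.3, -1.0]
width: 0.0454
finger_force: 30.0
```

```bash
python3 - <<'E'
from h import *
go(ch(-.02,.084),.064)
print(env.read_state()["width"])
E
```

```text
t 34.8 tool delta [0.0007 0.0008 0.0973] rot err wz(tool) 0.0 q [ 0.57  0.31 -0.75  1.95  0.25  0.97 -0.22]
0.04543714132805644
```

Request:
move_arm(deltas=[[0.0005, 0.001, 0.03, 0, 0, 0, 1], [0, 0, 0.03, 0, 0, 0, 1], [0, 0, 0.02, 0, 0, 0, 1], [0, 0, 0.012, 0, 0, 0, 1], [0, 0, 0.005, 0, 0, 0, 1], [0, 0, 0.001, 0, 0, 0, 1], [0, 0, 0, 0, 0, 0, 1]])

```text
t: 35.5
eef_pos: [0.5245, -0.0329, 0.064]
tool_rot: [3.14, 0.0, 1.641]
ft_force: [0.1, 0.6, -1.0]
width: 0.0456
finger_force: 30.0
```

Request:
move_arm(deltas=[[0, 0, 0.001, 0, 0, 0, 1], [0, 0, 0.0005, 0, 0, 0, 0.4], [0, 0, 0, 0, 0, 0, 0.4], [0, 0, 0, 0, 0, 0, 0.4], [0, 0, -0.03, 0, 0, 0, 0.4], [0, 0, -0.04, 0, 0, 0, 0.4], [0, 0, -0.05, 0, 0, 0, 0.4], [0, 0, -0.05, 0, 0, 0, 0.4], [0, -0.01, -0.05, 0, 0, 0, 0.4], [0, -0.02, -0.04, 0, 0, 0, 0.4]])

```text
t: 36.5
eef_pos: [0.4946, -0.0346, 0.3233]
tool_rot: [3.14, -0.001, 1.641]
ft_force: [0.3, -0.1, 1.1]
width: 0.0565
finger_force: 0.0
```

```bash
python3 pp.py; python3 - <<'E'
from h import *
go(ch(.105,0),.34)
im,D=camera("scene"); cv2.imwrite("pics/e.png",cv2.resize(im[90:290,180:440],(780,600)))
P=cloud("scene",D)
n=camera("top"); 
for o in pots(P,box=(.45,.62,-.25,.02),zr=(.0815,.092)): print(o, inch(o[0]))
print(nets.mark_of("top","lid_handle")[:2],nets.mark_of("scene","lid_handle")[:2])
for a in(1.6,1.7,1.8):
    q=.075-.19*np.cos(a+.0316); X=ch(q,0); print(a,q,proj("scene",[*X,.1+.19*np.sin(a+.0316)]),proj("top",[*X,.1+.19*np.sin(a+.0316)]))
E
```

```text
t 36.55 tool delta [-0.0843  0.1546 -0.0099] rot err wz(tool) 0.0006 q [ 0.69  0.08 -0.79  1.8   0.06  1.28 -0.04]
([0.4917, -0.1545, 0.0868], [0.5151, -0.1236], 0.1245) [-0.06027111 -0.03573742]
([0.5373, -0.2002, 0.0834], [0.5382, -0.1992], 0.0228) [-0.01800845 -0.08454026]
([0.5304, -0.144, 0.0831], [0.5338, -0.1464], 0.0235) [-0.02092683 -0.02799353]
([0.5294, -0.089, 0.0834], [0.5285, -0.0894], 0.0236) [-0.01804457  0.02694   ]
([0.5254, -0.0326, 0.0833], [0.5256, -0.0318], 0.0233) [-0.01805607  0.08348166]
([0.5325, 0.0143, 0.0866], [0.5331, 0.0131], 0.0735) [-0.00766537  0.12976399]
[{'uv': [293.8, 161.5], 'confidence': 0.76}, {'uv': [294.3, 221.0], 'confidence': 0.4}] [{'uv': [232.9, 158.9], 'confidence': 0.84}, {'uv': [277.3, 221.2], 'confidence': 0.36}]
1.6 0.08654558067049907 [242.13924782 152.0172704 ] [294.21280377 173.13959887]
1.7 0.10542119700662592 [234.71300026 156.27945324] [293.25642412 164.04702888]
1.8 0.12399285479817335 [227.41415207 161.18943298] [292.30457649 155.3547208 ]
```

View pics/e.png

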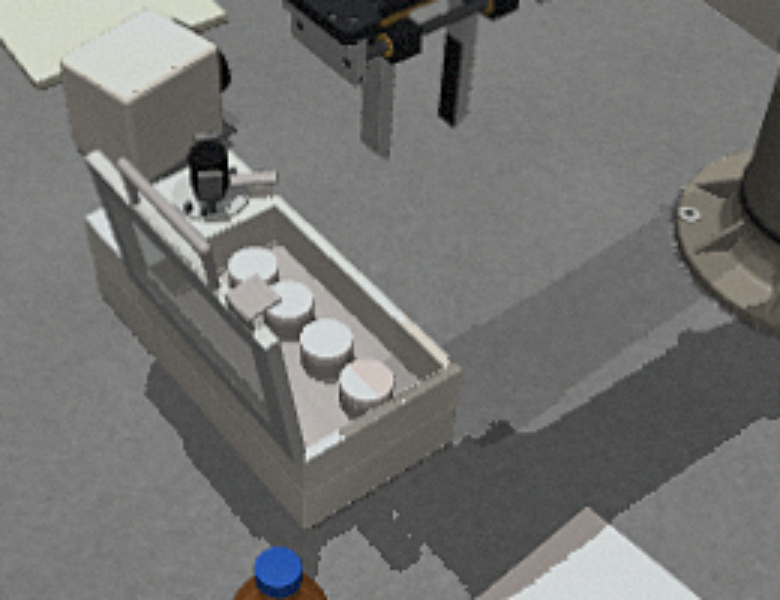

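All four pots stand upright in a row in the well, tops at the right height, at crop (252,265), (292,303), (326,342) and (366,383). Next I regrip the handle.

Request:
move_arm(deltas=[[0, 0, -0.02, 0, 0, 0, 0.62], [-0.0169, 0.0315, 0, 0, 0, 0, 0.62], [-0.0169, 0.0315, 0, 0, 0, 0, 0.62], [-0.0169, 0.0315, 0, 0, 0, 0, 0.62], [-0.0169, 0.0315, 0, 0, 0, 0, 0.62], [-0.0169, 0.0305, 0, 0, 0, 0, 0.62], [0, 0, 0, 0, 0, 0, 0.62], [0, 0, 0, 0, 0, 0, 0.62]])

```text
t: 37.55
eef_pos: [0.6563, -0.108, 0.3379]
tool_rot: [-3.138, -0.002, 1.641]
ft_force: [0.1, -0.2, -0.5]
width: 0.0355
finger_force: 0.0
```

```bash
python3 - <<'E'
from h import *
go(ch(.1075,0),.276)
im,D=camera("scene"); cv2.imwrite("pics/f.png",cv2.resize(im[60:220,160:360],(750,600)))
E
```

```text
t 37.55 tool delta [0.0008 0.0005 0.0619] rot err wz(tool) -0.0 q [ 0.58  0.42 -0.73  1.42  0.27  1.42 -0.08]
```

View pics/f.png

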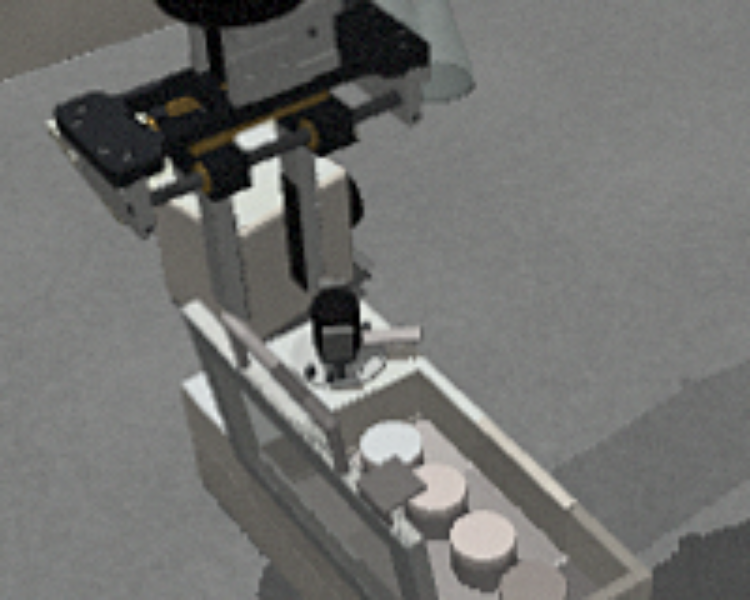

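Request:
move_arm(deltas=[[0.0005, 0.0005, 0.03, 0, 0, 0, 0.62], [0, 0, 0.02, 0, 0, 0, 0.62], [0, 0, 0.011, 0, 0, 0, 0.62], [0, 0, 0, 0, 0, 0, 0.62], [0, 0, 0, 0, 0, 0, 1], [0, 0, 0, 0, 0, 0, 1], [0, 0, 0, 0, 0, 0, 1], [0, 0, 0, 0, 0, 0, 1]], squeeze=25)

```text
t: 38.4
eef_pos: [0.657, -0.1078, 0.2804]
tool_rot: [3.14, 0.0, 1.641]
ft_force: [-0.5, -0.1, 4.4]
width: 0.0089
finger_force: 25.0
```

```bash
python3 arc.py; python3 - <<'E'
import numpy as np
th=np.r_[np.linspace(1.70,.12,28)]; x=-.19*np.cos(th+.0316); z=.19*np.sin(th+.0316)
for i,(a,b) in enumerate(zip(np.diff(x),np.diff(z))): print(f"[0, {a:.4f}, {-b:.4f}]",end=" ")
E
```

```text
38.4 [ 0.10794557 -0.00085058] (np.float64(0.03294556846077164), np.float64(0.19485353154155313)) 0.1976191013931053 1.7066908589903473 [-0.45045809 -0.05269241  4.37243204] 0.008949548968394418
[0, -0.0110, -0.0015] [0, -0.0111, -0.0008] [0, -0.0111, -0.0002] [0, -0.0111, 0.0005] [0, -0.0111, 0.0011] [0, -0.0110, 0.0018] [0, -0.0109, 0.0024] [0, -0.0107, 0.0031] [0, -0.0105, 0.0037] [0, -0.0103, 0.0043] [0, -0.0100, 0.0049] [0, -0.0097, 0.0054] [0, -0.0094, 0.0060] [0, -0.0090, 0.0065] [0, -0.0086, 0.0071] [0, -0.0082, 0.0075] [0, -0.0077, 0.0080] [0, -0.0072, 0.0084] [0, -0.0067, 0.0089] [0, -0.0062, 0.0092] [0, -0.0056, 0.0096] [0, -0.0051, 0.0099] [0, -0.0045, 0.0102] [0, -0.0039, 0.0104] [0, -0.0033, 0.0106] [0, -0.0026, 0.0108] [0, -0.0020, 0.0109]
```

Request:
move_arm(deltas=[[0, -0.011, -0.003, 0, 0, 0, 1], [0, -0.0111, -0.001, 0, 0, 0, 1], [0, -0.0111, -0.0002, 0, 0, 0, 1], [0, -0.0111, 0.0005, 0, 0, 0, 1], [0, -0.0111, 0.0011, 0, 0, 0, 1], [0, -0.011, 0.0018, 0, 0, 0, 1], [0, -0.0109, 0.0024, 0, 0, 0, 1], [0, -0.0107, 0.0031, 0, 0, 0, 1], [0, -0.0105, 0.0037, 0, 0, 0, 1]])

```text
t: 39.3
eef_pos: [0.5575, -0.1148, 0.2712]
tool_rot: [3.141, 0.0, 1.641]
ft_force: [2.0, -0.8, 2.4]
width: 0.009
finger_force: 25.0
```

```bash
python3 arc.py
```

```text
39.3 [ 0.00815429 -0.00080756] (np.float64(-0.06684571286907347), np.float64(0.18573738038696389)) 0.197399908313014 1.193734854398583 [ 1.96701195 -0.83048649  2.36388219] 0.00895202897535174
```

Request:
move_arm(deltas=[[0, -0.0103, 0.0043, 0, 0, 0, 1], [0, -0.01, 0.0049, 0, 0, 0, 1], [0, -0.0097, 0.0054, 0, 0, 0, 1], [0, -0.0094, 0.006, 0, 0, 0, 1], [0, -0.009, 0.0065, 0, 0, 0, 1], [0, -0.0086, 0.0071, 0, 0, 0, 1], [0, -0.0082, 0.0075, 0, 0, 0, 1], [0, -0.0077, 0.008, 0, 0, 0, 1], [0, -0.0072, 0.0084, 0, 0, 0, 1]])

```text
t: 40.2
eef_pos: [0.4777, -0.1204, 0.2124]
tool_rot: [-3.141, -0.0, 1.641]
ft_force: [1.1, -1.0, 1.2]
width: 0.0088
finger_force: 25.0
```

```bash
python3 arc.py
```

```text
40.2 [-0.07179029 -0.00071936] (np.float64(-0.146790286123511), np.float64(0.12689263267584103)) 0.194033832945773 0.6812225486817751 [ 1.10593569 -1.0084977   1.18544061] 0.008774787555161138
```

Request:
move_arm(deltas=[[0, -0.0067, 0.0089, 0, 0, 0, 1], [0, -0.0062, 0.0092, 0, 0, 0, 1], [0, -0.0056, 0.0096, 0, 0, 0, 1], [0, -0.0051, 0.0099, 0, 0, 0, 1], [0, -0.0045, 0.0102, 0, 0, 0, 1], [0, -0.0039, 0.0104, 0, 0, 0, 1], [0, -0.0033, 0.0106, 0, 0, 0, 1], [0, -0.0026, 0.0108, 0, 0, 0, 1], [0, -0.002, 0.0105, 0, 0, 0, 1]])

```text
t: 41.1
eef_pos: [0.4371, -0.1233, 0.1216]
tool_rot: [-3.139, -0.0, 1.641]
ft_force: [-5.6, -3.5, 2.6]
width: 0.0092
finger_force: 25.0
```

```bash
python3 arc.py
```

```text
41.1 [-0.1125105  -0.00073698] (np.float64(-0.18751049846111584), np.float64(0.036142237505535996)) 0.1909619029153268 0.1588126726966222 [-5.63576856 -3.47597046  2.5946231 ] 0.009240148336032832
```

Request:
move_arm(deltas=[[0, -0.001, 0.006, 0, 0, 0, 1], [0, -0.0005, 0.005, 0, 0, 0, 1], [0, 0, 0.003, 0, 0, 0, 1], [0, 0, 0, 0, 0, 0, 0.66], [0, 0, 0, 0, 0, 0, 0.66], [0, 0, 0, 0, 0, 0, 0.66], [0, 0, -0.03, 0, 0, 0, 0.66], [0, 0, -0.03, 0, 0, 0, 0.66], [0, 0, 0, 0, 0, 0, 1], [0, 0, 0, 0, 0, 0, 1]])

```text
t: 42.1
eef_pos: [0.4377, -0.1234, 0.1694]
tool_rot: [3.14, 0.001, 1.64]
ft_force: [-0.6, 0.9, 0.1]
width: 0.0194
finger_force: 0.0
```

```bash
python3 - <<'E'
from h import *
go(ch(-.06,0),.125)
im,D=camera("top"); P=cloud("top",D)
m=(P[...,2]>.09)&(P[...,2]<.16)
for y in(-.11,-.06,.05,.1):
    t=ch(-.06,y); k=np.hypot(P[...,0]-t[0],P[...,1]-t[1])<.006; print(y,np.median(P[k][:,2]))
im,D=camera("scene"); P=cloud("scene",D)
for y in(-.11,-.06,.05,.1):
    t=ch(-.06,y); k=np.hypot(P[...,0]-t[0],P[...,1]-t[1])<.006; print(y,np.median(P[k][:,2]))
E
```

```text
t 42.1 tool delta [0.001  0.0519 0.0445] rot err wz(tool) -0.0009 q [ 0.84  0.17 -0.76  2.08  0.15  0.94  0.07]
-0.11 0.12200119764767903
-0.06 0.12123607853426766
0.05 0.5537202658144216
0.1 0.12172242431972591
-0.11 0.11793846561221039
-0.06 0.11950732244049544
0.05 0.5328746870334194
0.1 0.11843074561487621
```

Request:
move_arm(deltas=[[0, 0.026, 0, 0, 0, 0, 1], [0, 0.026, 0, 0, 0, 0, 1], [0, 0, 0.02, 0, 0, 0, 1], [0, 0, 0.015, 0, 0, 0, 1], [0, 0, 0.005, 0, 0, 0, 1], [0, 0, 0.003, 0, 0, 0, 1], [0, 0, 0.003, 0, 0, 0, 1], [0, 0, 0.002, 0, 0, 0, 1]])

```text
t: 43.0
eef_pos: [0.4892, -0.1198, 0.1213]
tool_rot: [3.141, 0.0, 1.64]
ft_force: [0.2, -0.5, -0.9]
width: 0.0006
finger_force: 0.0
```

Request:
move_arm(deltas=[[0, 0, 0.003, 0, 0, 0, 1], [0, 0, 0.003, 0, 0, 0, 1], [0, 0, 0.003, 0, 0, 0, 1], [0, 0, 0, 0, 0, 0, 1]])

```text
t: 43.4
eef_pos: [0.4889, -0.1198, 0.112]
tool_rot: [-3.141, 0.0, 1.641]
ft_force: [0.4, 0.6, 0.2]
width: 0.0007
finger_force: 0.0
```

Request:
move_arm(deltas=[[0, 0, 0.002, 0, 0, 0, 1], [0, 0, 0.002, 0, 0, 0, 1], [0, 0, 0, 0, 0, 0, 1]])

```text
t: 43.7
eef_pos: [0.4895, -0.1197, 0.1097]
tool_rot: [3.141, 0.002, 1.64]
ft_force: [-14.1, 1.0, 39.6]
width: 0.0008
finger_force: 19.9
```

Request:
move_arm(deltas=[[0, 0, -0.003, 0, 0, 0, 1], [0, 0, -0.03, 0, 0, 0, 0.5], [0, 0, -0.04, 0, 0, -0.14, 0.1], [-0.02, 0, -0.03, 0, 0, -0.14, 0.1], [0, 0, 0, 0, 0, -0.14, 0.1], [0, 0, 0, 0, 0, -0.14, 0.1], [0, 0, 0, 0, 0, -0.14, 0.1], [0, 0, 0, 0, 0, -0.14, 0.1], [0, 0, 0, 0, 0, -0.14, 0.1], [0, 0, 0, 0, 0, -0.07, 0.1]])

```text
t: 44.7
eef_pos: [0.4934, -0.1392, 0.211]
tool_rot: [3.141, 0.0, 2.696]
ft_force: [0.0, 1.2, -0.1]
width: 0.0691
finger_force: 0.0
```

```bash
python3 - <<'E'
from h import *
go((.5313,-.286),.2)
for n in("top","scene"):
  im,D=camera(n); P=cloud(n,D)
  for y in(-.11,-.06,.05,.1):
    t=ch(-.06,y); k=np.hypot(P[...,0]-t[0],P[...,1]-t[1])<.006; print(n,y,np.median(P[k][:,2]))
cv2.imwrite("pics/g.png",cv2.resize(im[60:220,180:380],(750,600)))
E
```

```text
t 44.7 tool delta [-0.0974 -0.1162  0.0111] rot err wz(tool) 1.0549 q [ 0.97  0.27 -0.94  1.92  0.25  1.08  1.05]
top -0.11 nan
top -0.06 0.6388377160285572
top 0.05 0.11328160641133234
top 0.1 0.11128746627248565
scene -0.11 0.1097700143191751
scene -0.06 0.10884212360161116
scene 0.05 0.10860226736507228
scene 0.1 0.10883954899616133
  return _methods._mean(a, axis=axis, dtype=dtype,
  ret = ret.dtype.type(ret / rcount)
```

View pics/g.png

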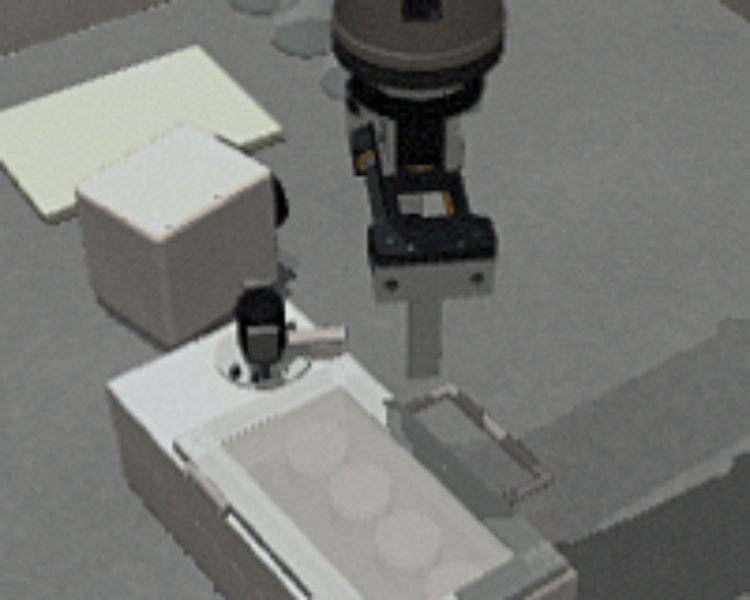

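The lid lies shut, with its top at 109 mm and the pots visible through it. The lock arm still points forward. Next I go to the lock.

Request:
move_arm(deltas=[[-0.0243, -0.029, 0, 0, 0, 0, 0.1], [-0.0243, -0.029, 0, 0, 0, 0, 0.1], [-0.0243, -0.029, 0, 0, 0, 0, 0.1], [-0.0243, -0.029, 0, 0, 0, 0, 0.1], [0, 0, 0, 0, 0, 0, 0.1], [0, 0, 0, 0, 0, 0, 0.1]])

```text
t: 45.4
eef_pos: [0.5302, -0.2862, 0.2106]
tool_rot: [3.141, -0.001, 2.688]
ft_force: [-0.5, 0.4, -0.1]
width: 0.0846
finger_force: 0.0
```

```bash
python3 - <<'E'
from h import *
go((.5313,-.286),.119)
E
```

```text
t 45.4 tool delta [-0.001   0.0006  0.0916] rot err wz(tool) 1.0461 q [ 1.04  0.42 -0.85  1.73  0.34  1.15  1.21]
```

Request:
move_arm(deltas=[[-0.001, 0.0005, 0.03, 0, 0, 0, 0.1], [0, 0, 0.03, 0, 0, 0, 0.1], [0, 0, 0.02, 0, 0, 0, 0.1], [0, 0, 0.012, 0, 0, 0, 0.2], [0, 0, 0, 0, 0, 0, 0.4], [0, 0, 0, 0, 0, 0, 1], [0, 0, 0, 0, 0, 0, 1], [0, 0, 0, 0, 0, 0, 1], [0, 0, 0, 0, 0, 0, 1], [0, 0, 0, 0, 0, 0, 1]], squeeze=30)

```text
t: 46.4
eef_pos: [0.5316, -0.2866, 0.1204]
tool_rot: [-3.141, 0.001, 2.69]
ft_force: [-4.5, -0.9, 12.7]
width: 0.0446
finger_force: 30.0
```

Request:
move_arm(deltas=[[0, 0, 0, 0, 0, 0.1, 1], [0, 0, 0, 0, 0, 0.1, 1], [0, 0, 0, 0, 0, 0.1, 1], [0, 0, 0, 0, 0, 0.1, 1], [0, 0, 0, 0, 0, 0.1, 1], [0, 0, 0, 0, 0, 0.1, 1], [0, 0, 0, 0, 0, 0.1, 1], [0, 0, 0, 0, 0, 0.1, 1], [0, 0, 0, 0, 0, 0.1, 1], [0, 0, 0, 0, 0, 0.1, 1]])

```text
t: 47.4
eef_pos: [0.5315, -0.2867, 0.1204]
tool_rot: [3.141, 0.002, 1.686]
ft_force: [-5.8, -0.9, 12.1]
width: 0.0446
finger_force: 30.0
```

Request:
move_arm(deltas=[[0, 0, 0, 0, 0, 0.04, 1], [0, 0, 0, 0, 0, 0.03, 1], [0, 0, 0, 0, 0, 0, 1], [0, 0, 0, 0, 0, 0, 1]])

```text
t: 47.8
eef_pos: [0.5315, -0.2867, 0.1204]
tool_rot: [3.141, 0.002, 1.621]
ft_force: [-5.1, -2.1, 11.6]
width: 0.0448
finger_force: 30.1
```

```bash
python3 - <<'E'
from h import *
s=env.read_state(); print(s["tool_rot"],s["moment"],s["ft_force"],s["width"])
E
```

```text
[3.14097259e+00 1.72742815e-03 1.62061838e+00] [-0.48123342  1.39300799  0.48064767] [-5.12508114 -2.06697702 11.56617051] 0.04479031637649149
```

Request:
move_arm(deltas=[[0, 0, 0, 0, 0, 0, 0.1], [0, 0, 0, 0, 0, 0, 0.1], [0, 0, 0, 0, 0, 0, 0.1], [0, 0, 0, 0, 0, 0, 0.1], [0, 0, -0.02, 0, 0, 0, 0.1], [0, 0, -0.04, 0, 0, 0, 0.1], [0, 0, -0.04, 0, 0, 0, 0.1], [-0.02, -0.03, -0.04, 0, 0, 0, 0.1], [-0.03, -0.03, -0.03, 0, 0, 0, 0.1], [-0.03, -0.03, -0.03, 0, 0, 0, 0.1]])

```text
t: 48.8
eef_pos: [0.4488, -0.3666, 0.3154]
tool_rot: [3.141, 0.0, 1.622]
ft_force: [0.6, -0.9, 0.2]
width: 0.0846
finger_force: 0.0
```

```bash
python3 - <<'E'
from h import *
im,D=camera("scene"); P=cloud("scene",D)
for y in(-.06,.05,.1):
    t=ch(-.06,y); k=np.hypot(P[...,0]-t[0],P[...,1]-t[1])<.006; print(y,np.median(P[k][:,2]))
for x in nets.mark_of("scene","lock_arm_tip")[:2]: print(np.round(x["uv"]),x["confidence"],at_z("scene",x["uv"],.119))
for l in("bottle","beaker","pump"): print(l,[(np.round(x["uv"]),round(x["confidence"],2)) for x in nets.mark_of("scene",l)[:2]])
cv2.imwrite("pics/i.png",cv2.resize(im[110:260,190:390],(800,600)))
E
```

```text
-0.06 0.10844695725280806
0.05 0.10807816966330852
0.1 0.10932123434778046
[264. 159.] 0.84 [ 0.51972952 -0.2288      0.119     ]
[310. 176.] 0.57 [ 0.44954761 -0.11050531  0.119     ]
bottle [(array([292., 183.]), 0.74), (array([274., 312.]), 0.65)]
beaker [(array([322., 353.]), 0.85)]
pump [(array([229., 138.]), 0.91), (array([388., 314.]), 0.7)]
```

View pics/i.png

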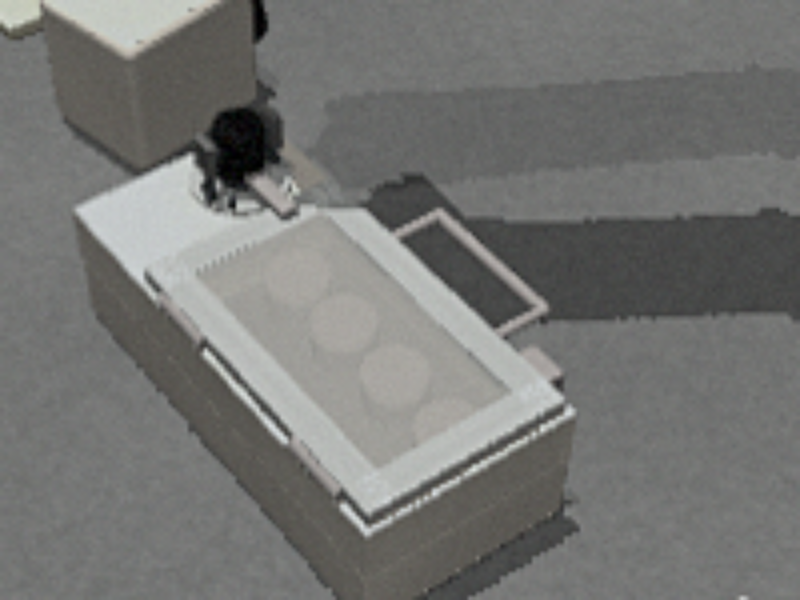

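```bash
python3 - <<'E'
from h import *
im,D=camera("scene"); a=cv2.imread("pics/scene0.png")
h=np.hstack([cv2.resize(x[125:175,225:290],(390,300),interpolation=cv2.INTER_CUBIC) for x in(a,im)]); cv2.imwrite("pics/j.png",h)
E
```

```text
(no output)
```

View pics/j.png

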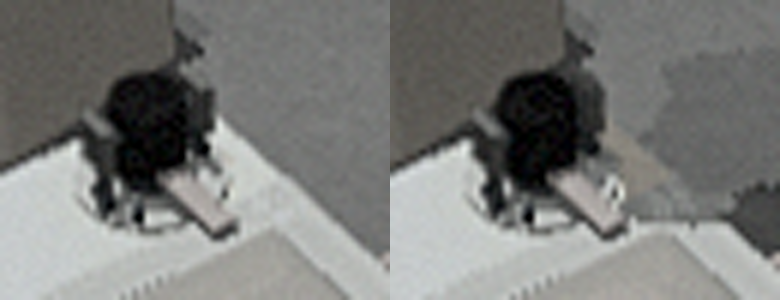

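The lock arm and tabs look the same as at the start: left crop tip (225,222), right crop tip (615,225), which is 225 after removing the offset. The tabs are out on both sides.

```bash
python3 -c "
from h import *
print(order.hand_in())"
```

```text
the job is handed in; nothing more can be done
None
```

The job is handed in at about 49 s: all four pots stand upright, lid up, on the chamber floor, the lid is shut past its catch, and the lock is back over it with the tabs out; the bottle, beaker and pump were not touched.

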